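# Unlock the folding lid stay and close the sample chest

## Task

Close the grey sample chest: lift the red grip on the knee of its folding lid stay past centre to unlock it, then let the lid down gently without letting it fall, and press it fully home into its stiff catch, holding it down with about 20 N (never over 25 N) for half a second before you let go. Leave the other things on the bench where they are.

Things in the scene. Friction and masses are not known exactly. Their poses are not given: they have to be found in the camera images.
- chest: grey sample chest, 120 (x) x 240 (y) x 110 (z) mm, fixed on levelling feet, 0 to 8 mm off the worktop; origin under its centre, z up, x away from the robot, y to its left. White lid, hinged along the right-hand (-y) top edge, stands open, leaning a little over the chest, propped by a folding two-link steel stay on the front face, which faces the robot (x = -60 mm)
- catch: origin: middle of the top of the white friction catch (30 x 10 mm) inside the chest's left (+y) end wall, 5 mm proud of the seat. The lid coming down rests on it 5 mm short of shut, must be pressed the rest of the way with about 13 to 16 N on the press pad, and then stays down by itself; the catch breaks at 30 N, lid weight (3 to 5 N) included
- lid (a joint): lid hinge: 0 = open as found, propped by the locked stay; grows as the lid comes down; about 1.278 = resting on the catch, 1.30 = fully shut. The lid weighs 0.5 to 1 kg and its hinge has almost no friction: unsupported it falls and slams, at the latest from half way down (higher up, friction in the knee may hold it)
- stay_knee (a joint): angle between the two stay links: 0 = knee against its stop, sagged past centre on the hinge side (locked); 0.26 = links in one line (dead centre); larger = unlocked and folding, 2.97 when the lid is shut. Knee friction takes about 3 N on the grip to overcome
- knee_grip (a point): middle of the red grip on the knee pin, 47 mm in front of the front face: round bar along the chest's x axis, 12 mm thick, 42 mm long, with a 17 mm flange at either end. Part of the lower link: it swings about the lower pivot on a circle of 88.5 mm in the chest's y-z plane. Lid and stay move with it as one mechanism; it carries up to about 18 N of the lid's weight near shut
- lower_pivot (a point): lower pivot on the front face (chest frame x = -68, y = 0, z = 80 mm). The knee grip starts 68 mm above it and 56 mm to the hinge (-y) side, goes up and over to the +y side, through about 2 rad, and is 86 mm to the +y side and about 19 mm above it when the lid rests on the catch
- lid_hinge (a point): middle of the hinge line, chest frame x = 0, y = -120, z = 112 mm; the line runs along the chest's x axis
- lid_press (a point): black round press pad, 24 mm across, on the outer (upper) face of the lid, 222 mm from the hinge line, in the middle of the free edge; with the lid shut it lies on top, 123 mm above the chest's origin, free to be pressed from above. The lid panel is 10 mm thick
- dropper_a: bystander: small white dropper bottle with a blue cap, 27x27x66 mm, origin at its underside
- dropper_b: bystander: small white dropper bottle with a red cap, 27x27x66 mm, origin at its underside
- wash_bottle: bystander: white bottle with a green cap, 54x54x118 mm, origin at its underside
- timer: bystander: white desk timer, 60x66x19 mm, origin at its underside
- marker_black: bystander: white marker with a black cap, lying, 16x139x15 mm, origin at its underside
- pen_blue: bystander: blue pen, lying, 11x143x9 mm, origin at its underside
- tape_roll: bystander: cream roll of tape (the nearer one to the chest), lying flat, 62x62x18 mm, origin at its underside

How it is judged:
By the outcome, as a careful person would: the job done as asked, in the order asked, and still so for the second after the job is handed in, with the robot touching nothing.
It also fails if it takes over 72 s, if anything falls off the work surface, if the arm or the gripper's body presses on something with over 40 N, if the wrist force passes 120 N, or if a joint passes its speed limit or range.

## Robot

A 6-joint arm with a two-finger parallel gripper is mounted at the origin on a cart in front of the work surface, level with it; the furniture and walls round the work are solid. World frame = base frame: x ahead of the robot, y to its left, z up, the work surface at z = 0. Lengths are in m, angles in degrees, forces in N, time in s.
With the tool pointing down it reaches from about 0.35 to 0.875 m from the base axis. Payload 4.2 kg.
Tool frame: the origin (TCP) lies at the very end of the fingers, on their centre line; the grasp point (between the pads) lies 19 mm behind it; z points along the fingers, y is the direction in which the jaws open and shut (so a half turn about z gives the same grasp; the last joint's range is limited). The gripper opens to 87 mm and grips with 3 to 60 N. Pads are 19 mm wide; open, the fingers measure 117 mm over their backs; the gripper's body (75 mm by 190 mm) begins 51 mm behind the grasp point.
Start: joints at [87.181, 22.042, 0.453, 0, -68.411, -14.817], TCP at [0.189, 0.596, 0.223] pointing down, gripper open.
Joint ranges: [-179.83, 179.83], [-69.29, 118.12], [-61.27, 80.66], [-181.25, 117.63], [-171.15, -9.14], [-177.46, 177.46]. Speed limits (degrees/s): [159.86, 159.86, 180, 180, 180, 180].

## Interface

Orientations are given as a 3x3 rotation matrix whose columns are the frame's x, y, z axes.
In Python, from station import r, imaging gives the robot as it stands. The module is installed in compiled form; this text tells all that it offers.
- The arm moves only by the tool move_arm, never from a script. Its argument "motion" is one flat list of numbers, 7 for each row, row after row: the shift along the tool's x, y, z in units of 40 mm (1.0 is 40 mm), then the turn, a rotation vector about the tool's x, y, z in units of 5 degrees (1.0 is 5 degrees), then the gripper's target within -1 to 1 (shut at 1, half-way at 0, fully open at -1). In form: [dx, dy, dz, wx, wy, wz, gripper, dx, dy, dz, wx, wy, wz, gripper, ...]. A call has 1 to 20 rows; each row is the pose to reach, as a shift and turn from the pose measured when the call began, along the tool's axes at that moment; what a row does not reach only later rows make up. A row lasts 1/12 s, in which the tool goes at most 41.7 mm and 7.16 degrees, less where a joint would pass 70% of its speed; a pose out of reach is approached as far as the arm can. A call with a gripper value outside its range is refused whole. The fingers move at their own pace and stop on an object; the grip force is fixed at half the most. Time passes only in rows, so rows that repeat a pose let the fingers close. It gives the time, the measured TCP pose, the force and the opening at its end, in the units of the state.
- r.sense(): the state, without advancing time (a new reading comes with each control period).
- imaging.capture(name): name is "side" or "top"; returns the picture (384x512x3 uint8, blue, green, red); there is no depth.
- imaging.camera_params(name): a dict with "intrinsics" (3x3 intrinsics, pixels), "world_from_camera" (4x4, takes a point from camera to world coordinates). Camera axes: x right, y down, z forward; pixel columns grow to the right and rows downward; lengths in m; the calibration is good to about 2 mm. A picture is of the moment at which its call begins. camera_params takes no time and is no camera call.
- r.finish_job(): hands the job in, once; it reports no verdict.
The state is a dict: "time_s": time; "joints": joint angles; "joint_velocities": joint speeds; "effort": joint torques, N m; "tcp_pos": TCP position; "ee_rot": TCP orientation; "wrist_force": force on the tool from outside, world axes, zero at the start; "moment": the same for the moment, N m; "gripper_width": opening from 0.0 (shut) to 1.0 (fully open).
Only numpy, scipy, OpenCV 4.12 (cv2) and the standard library are available. Lean on these libraries where they do the work, as an engineer would, in place of code of your own. Each camera call takes 0.05 s, during which the arm holds its last target.

## Working session

There is one attempt and no reset: what is moved stays moved. The work goes in short steps, Python scripts to look and compute and a tool call to move; the robot and the scene stay as the last step left them, time stands still between calls to the robot, and variables do not carry over. Pictures are saved under pics/ and viewed, and the job is handed in when it is done.

Besides the shell and the picture viewer there is one more tool, called after "Emit:" as a command line: name --argument value ..., lists and objects as JSON in quotes. move_arm: Moves the arm, as the interface text tells. Its arguments: {"type":"object","properties":{"motion":{"type":"array","items":{"type":"number"}}},"required":["motion"]}

```bash
mkdir -p pics
python3 - <<'E'
from station import r, imaging
import cv2,numpy as np
np.set_printoptions(precision=4,suppress=True)
for n in("side","top"):
    im=imaging.capture(n); cv2.imwrite(f"pics/{n}0.png",im)
    p=imaging.camera_params(n); print(n,p["intrinsics"],p["world_from_camera"])
s=r.sense();print(s)
E
```

```text
side [[484.3709   0.     249.006 ]
 [  0.     484.3709 200.373 ]
 [  0.       0.       1.    ]] [[-0.8896 -0.1931  0.4139  0.0833]
 [-0.456   0.325  -0.8285  1.134 ]
 [ 0.0254 -0.9258 -0.3772  0.6536]
 [ 0.      0.      0.      1.    ]]
top [[394.4057   0.     255.9619]
 [  0.     394.4057 184.8273]
 [  0.       0.       1.    ]] [[-0.029  -0.9854  0.1678  0.375 ]
 [-0.9996  0.0285 -0.0057  0.1275]
 [ 0.0008 -0.1679 -0.9858  1.303 ]
 [ 0.      0.      0.      1.    ]]
{'time_s': 0.1, 'joints': array([ 87.1796,  22.0858,   0.3884,  -0.0256, -68.41  , -14.8154]), 'joint_velocities': array([ 0.0538, -0.0683,  0.2327,  0.1245,  0.0023,  0.155 ]), 'effort': array([ -0.0005, -39.1695,  18.7934,   4.2319,   0.0134,  -0.0001]), 'tcp_pos': array([0.1892, 0.5951, 0.2216]), 'ee_rot': array([[ 0.953 , -0.3031, -0.0005],
       [-0.3031, -0.953 , -0.0019],
       [ 0.0001,  0.0019, -1.    ]]), 'wrist_force': array([ 0.3469, -0.054 , -0.017 ]), 'moment': array([-0.0292,  0.0075, -0.0397]), 'gripper_width': 1.0060742308144093}
```

View pics/side0.png

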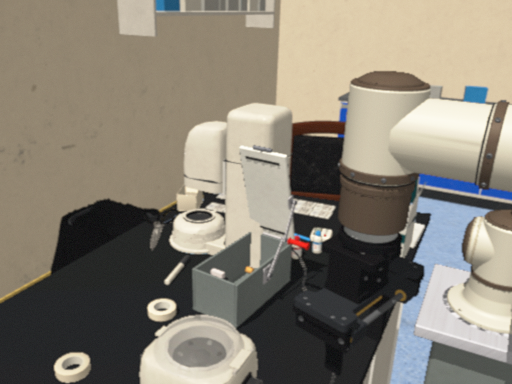

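View pics/top0.png

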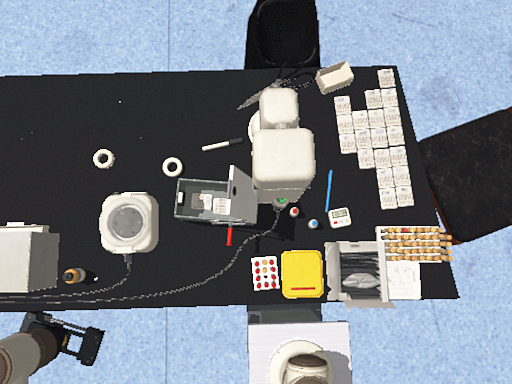

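Run:
```python
import cv2
a=cv2.imread("pics/side0.png")[130:330,160:360];cv2.imwrite("pics/side0c.png",cv2.resize(a,(800,600) if 0 else (600,600),interpolation=cv2.INTER_CUBIC))
a=cv2.imread("pics/top0.png")[150:260,160:350];cv2.imwrite("pics/top0c.png",cv2.resize(a,None,fx=4,fy=4,interpolation=cv2.INTER_CUBIC))
```

```text
(no output)
```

View pics/side0c.png

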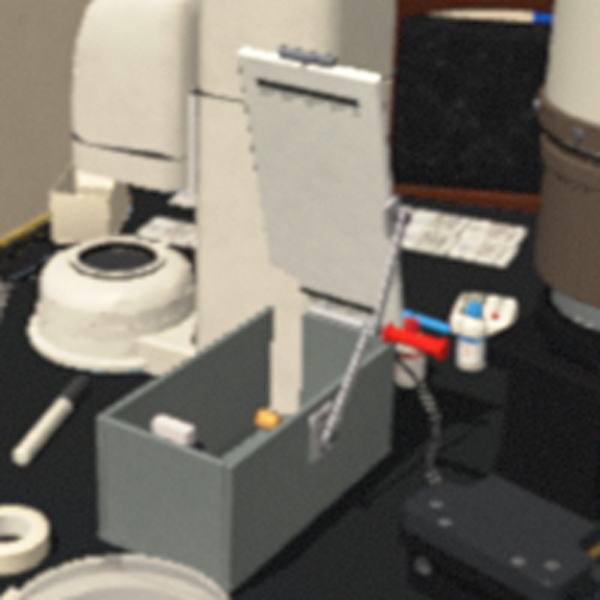

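View pics/top0c.png

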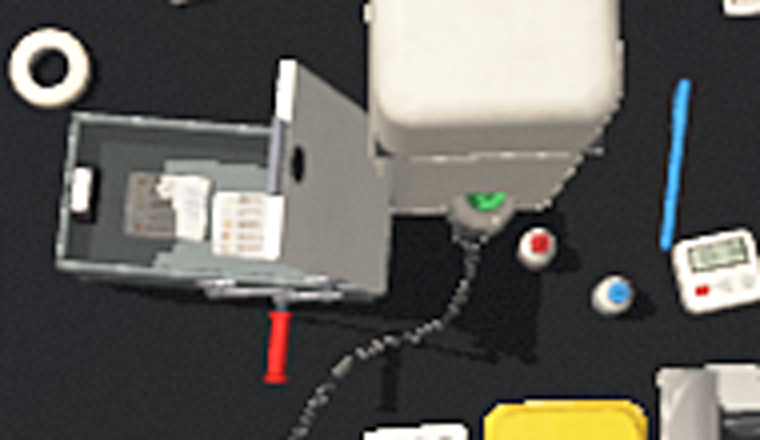

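```bash
cat > h.py <<'E'
import numpy as np
from station import r, imaging
P={n:imaging.camera_params(n) for n in("side","top")}
def proj(n,p):
    T=np.linalg.inv(P[n]["world_from_camera"]);c=T[:3,:3]@p+T[:3,3];k=P[n]["intrinsics"]@c;return k[:2]/k[2]
def c2w(q,p):
    c,s=np.cos(q[2]),np.sin(q[2]);p=np.array(p,float)
    return np.array([q[0]+c*p[0]-s*p[1],q[1]+s*p[0]+c*p[1],q[3]+p[2]])
E
python3 - <<'E'
from h import *
from scipy.optimize import least_squares
t=lambda x,y:(x/4+160-.4,y/4+150-.4); s=lambda x,y:(x/3+160-.3,y/3+130-.3)
c=1e-3*np.array
O=[("top",t(72,113),[60,120,110]),("top",t(58,270),[-60,120,110]),("side",s(228,465),[-60,120,110]),("side",s(98,415),[60,120,110]),("side",s(230,590),[-60,120,0]),
("side",s(386,334),[-86,-56,148]),("side",s(444,348),[-128,-56,148]),("top",t(282,308),[-86,-56,148]),("top",t(275,380),[-128,-56,148]),("top",t(298,162),[0,-71.2,328.8]),("top",t(82,190),[0,107,115])]
f=lambda q:np.concatenate([proj(n,c2w(q,np.array(p)/1e3))-u for n,u,p in O])
R=least_squares(f,[.5,.2,0,0.004],loss='soft_l1');print(R.x,np.degrees(R.x[2]));print(R.fun.reshape(-1,2).round(1))
for p in([-107,-56,148],[0,-71,329],[0,102,123],[-68,0,80],[0,-120,112]):print(p,c2w(R.x,np.array(p)/1e3).round(4))
E
```

```text
Traceback (most recent call last):
TypeError: unsupported operand type(s) for *: 'float' and 'builtin_function_or_method'
```

```bash
cat > fit.py <<'E'
from h import *
from scipy.optimize import least_squares
t=lambda x,y:(x/4+160-.4,y/4+150-.4); s=lambda x,y:(x/3+160-.3,y/3+130-.3)
O=[("top",t(72,113),[60,120,110]),("top",t(58,270),[-60,120,110]),("side",s(228,465),[-60,120,110]),("side",s(98,415),[60,120,110]),("side",s(230,590),[-60,120,0]),
("side",s(386,334),[-86,-56,148]),("side",s(444,348),[-128,-56,148]),("top",t(282,308),[-86,-56,148]),("top",t(275,380),[-128,-56,148]),("top",t(298,162),[0,-71.2,328.8]),("top",t(82,190),[0,107,115])]
f=lambda q:np.concatenate([proj(n,c2w(q,np.array(p)/1e3))-u for n,u,p in O])
R=least_squares(f,[.5,.2,0,0.004],loss='soft_l1');print(R.x,np.degrees(R.x[2]));print(f(R.x).reshape(-1,2).round(1))
for p in([-107,-56,148],[0,-71,329],[0,102,123],[-68,0,80],[0,-120,112]):print(p,c2w(R.x,np.array(p)/1e3).round(4))
E
python3 fit.py
```

```text
[ 0.5344433   0.24641732 -0.10251671  0.00307653] -5.873774620423794
[[ 0.2 -0.1]
 [-0.5 -0.4]
 [ 1.   0.1]
 [-0.8 -0.3]
 [-0.5  2.4]
 [ 1.2 -0.6]
 [-1.7 -0.3]
 [ 0.1  2.3]
 [ 0.6 -1.1]
 [ 0.5  0.5]
 [-0.4  0.1]]
[-107, -56, 148] [0.4223 0.2017 0.1511]
[0, -71, 329] [0.5272 0.1758 0.3321]
[0, 102, 123] [0.5449 0.3479 0.1261]
[-68, 0, 80] [0.4668 0.2534 0.0831]
[0, -120, 112] [0.5222 0.127  0.1151]
```

```bash
python3 - <<'E'
from h import *
def bp(n,u,z):
    p=P[n];d=p["world_from_camera"][:3,:3]@np.linalg.inv(p["intrinsics"])@[*u,1];o=p["world_from_camera"][:3,3];return (o+d*(z-o[2])/d[2]).round(3)
for u in [(158,222),(130,254),(130,192),(100,222)]:
  print("dev",u,[bp("top",u,z) for z in(0.03,.1,.15)])
for u in [(281,273),(323,273),(302,250),(302,298),(64,345),(100,345)]: print(u,bp("top",u,0.05))
for u in [(281,202),(294,212),(313,224)]: print(u,bp("top",u,0.1),bp("top",u,.066))
# device top seen in side: centre of lens ring
for z in (.08,.1,.12,.15): print(z,bp("side",(198,350),z),bp("top",(130,222),z))
E
python3 - <<'E'
import cv2
a=cv2.imread("pics/side0.png")[290:384,60:280];cv2.imwrite("pics/dev.png",cv2.resize(a,None,fx=3,fy=3))
E
```

```text
dev (158, 222) [array([0.479, 0.439, 0.03 ]), array([0.474, 0.422, 0.1  ]), array([0.469, 0.41 , 0.15 ])]
dev (130, 254) [array([0.38 , 0.527, 0.03 ]), array([0.38 , 0.505, 0.1  ]), array([0.38 , 0.489, 0.15 ])]
dev (130, 192) [array([0.58 , 0.532, 0.03 ]), array([0.568, 0.509, 0.1  ]), array([0.56 , 0.494, 0.15 ])]
dev (100, 222) [array([0.485, 0.626, 0.03 ]), array([0.479, 0.598, 0.1  ]), array([0.474, 0.579, 0.15 ])]
(281, 273) [0.308 0.051 0.05 ]
(323, 273) [ 0.305 -0.08   0.05 ]
(302, 250) [ 0.377 -0.018  0.05 ]
(302, 298) [ 0.232 -0.011  0.05 ]
(64, 345) [0.116 0.713 0.05 ]
(100, 345) [0.112 0.604 0.05 ]
(281, 202) [0.524 0.045 0.1  ] [0.528 0.043 0.066]
(294, 212) [0.492 0.007 0.1  ] [0.495 0.003 0.066]
(313, 224) [ 0.454 -0.049  0.1  ] [ 0.456 -0.054  0.066]
0.08 [0.469 0.548 0.08 ] [0.478 0.513 0.08 ]
0.1 [0.456 0.569 0.1  ] [0.476 0.507 0.1  ]
0.12 [0.442 0.589 0.12 ] [0.474 0.501 0.12 ]
0.15 [0.422 0.62  0.15 ] [0.472 0.491 0.15 ]
```

View pics/dev.png

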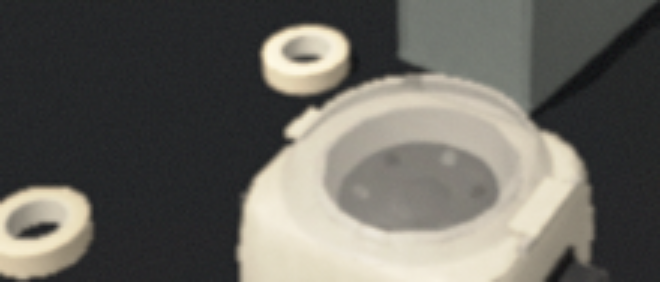

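```bash
cat >> h.py <<'E'
from scipy.spatial.transform import Rotation as Ro
Q=[0.5344433,0.24641732,-0.10251671,0.00307653]
def Rt(tilt,lean):
    t=np.radians(tilt); b=np.array([[np.cos(t),0,np.sin(t)],[0,-1,0],[np.sin(t),0,-np.cos(t)]])
    return Ro.from_euler('z',Q[2]).as_matrix()@Ro.from_euler('x',-lean,degrees=True).as_matrix()@b
def row(p,Rw,s):
    d=s["ee_rot"].T@(np.array(p)-s["tcp_pos"])/.04
    w=Ro.from_matrix(s["ee_rot"].T@Rw).as_rotvec(degrees=True)/5
    return np.concatenate([d,w])
def rows(L,s=None):
    s=s or r.sense()
    for p,Rw in L: print(", ".join(f"{v:.2f}" for v in row(p,Rw,s)))
def tcp(bar,Rw,back=0): # bar in chest mm
    return c2w(Q,np.array(bar)/1e3)+Rw[:,2]*(.019-back)
def st():
    s=r.sense();print("t",round(s["time_s"],2),"tcp",s["tcp_pos"].round(4),"F",s["wrist_force"].round(1),"M",s["moment"].round(2),"w",round(s["gripper_width"],3),"j",s["joints"].round(1));return s
E
python3 - <<'E'
from h import *
s=st();R=Rt(20,-10);print(R.round(3))
b=[-108,-56,148];p1=tcp(b,R,.1);print(p1,tcp(b,R))
rows([(p1,R)])
E
```

```text
t 0.1 tcp [0.1892 0.5951 0.2216] F [ 0.3 -0.1 -0. ] M [-0.03  0.01 -0.04] w 1.006 j [ 87.2  22.1   0.4  -0.  -68.4 -14.8]
[[ 0.929 -0.101  0.357]
 [-0.155 -0.98   0.127]
 [ 0.337 -0.174 -0.925]]
[0.39236864 0.19145101 0.22603527] [0.42806099 0.20418279 0.13349362]
7.90, 8.08, -0.10, 2.40, 3.77, -1.97
```

Emit:
move_arm --motion '[0.5,0.5,0,0.15,0.25,-0.1,-1,1.0,1.0,0,0.3,0.5,-0.2,-1,1.6,1.6,0,0.5,0.75,-0.4,-1,2.2,2.2,0,0.7,1.0,-0.5,-1,2.8,2.8,0,0.85,1.3,-0.7,-1,3.4,3.4,0,1.0,1.6,-0.8,-1,4.0,4.0,0,1.2,1.9,-1.0,-1,4.6,4.6,0,1.4,2.2,-1.1,-1,5.2,5.3,0,1.6,2.5,-1.3,-1,5.8,5.9,0,1.8,2.8,-1.45,-1,6.4,6.5,0,1.95,3.05,-1.6,-1,7.0,7.1,0,2.1,3.3,-1.75,-1,7.5,7.7,-0.1,2.3,3.6,-1.9,-1,7.9,8.08,-0.1,2.4,3.77,-1.97,-1,7.9,8.08,-0.1,2.4,3.77,-1.97,-1]'

```text
time_s: 1.35
tcp_pos: [0.3919, 0.1871, 0.2253]
ee_rot: [[0.928, -0.106, 0.356], [-0.159, -0.979, 0.124], [0.336, -0.172, -0.926]]
wrist_force: [-0.3, -0.4, -0.2]
gripper_width: 1.0
```

Run:
```python
from h import *
import cv2
for n in("side","top"): cv2.imwrite(f"pics/{n}1.png",imaging.capture(n))
a=cv2.imread("pics/side1.png")[130:330,160:360];b=cv2.imread("pics/top1.png")[150:300,150:350]
cv2.imwrite("pics/s1.png",np.hstack([cv2.resize(a,(400,400)),cv2.resize(b,(400,300)).__class__(np.pad(cv2.resize(b,(400,300)),((0,100),(0,0),(0,0)))) if 0 else np.pad(cv2.resize(b,(400,300)),((0,100),(0,0),(0,0)))]))
s=st();R=Rt(20,-10)
b=[-108,-56,148];rows([(tcp(b,R,.05),R),(tcp(b,R),R)])
```

```text
t 1.45 tcp [0.3924 0.1905 0.2263] F [1.1 0.8 0.2] M [-0.22  0.71  0.03] w 1.004 j [ 55.6  -8.8 -46.3  22.2 -36.3  10.5]
-0.01, -0.02, 1.26, 0.01, -0.00, -0.02
-0.01, -0.02, 2.51, 0.01, -0.00, -0.02
```

View pics/s1.png

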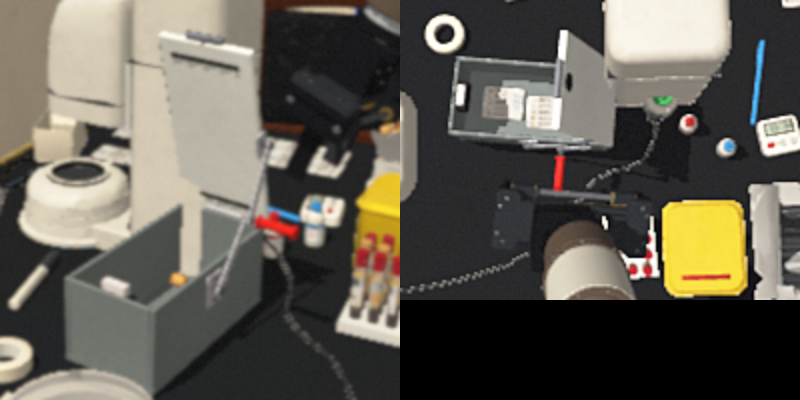

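Emit:
move_arm --motion '[0,0,0.4,0,0,0,-1,0,-0.02,0.8,0,0,0,-1,0,-0.02,1.2,0,0,0,-1,0,-0.02,1.6,0,0,0,-1,0,-0.02,2.0,0,0,0,-1,0,-0.02,2.3,0,0,0,-1,0,-0.02,2.5,0,0,0,-1,0,-0.02,2.5,0,0,0,-1]'

```text
time_s: 2.12
tcp_pos: [0.4278, 0.2041, 0.1317]
ee_rot: [[0.93, -0.102, 0.354], [-0.155, -0.98, 0.124], [0.334, -0.17, -0.927]]
wrist_force: [-0.6, 0.0, -0.3]
gripper_width: 1.0
```

Run:
```python
from h import *
import cv2
for n in("side","top"): cv2.imwrite(f"pics/{n}2.png",imaging.capture(n))
a=cv2.imread("pics/side2.png")[190:290,240:340];b=cv2.imread("pics/top2.png")[180:280,180:280]
cv2.imwrite("pics/s2.png",np.hstack([cv2.resize(a,(400,400)),cv2.resize(b,(400,400))]))
s=st()
```

```text
t 2.22 tcp [0.4283 0.2045 0.1336] F [-0.6  1.4 -0.4] M [-0.32  0.72 -0.01] w 1.0 j [ 46.3   3.2 -56.3  43.4 -14.4  -4.8]
```

View pics/s2.png

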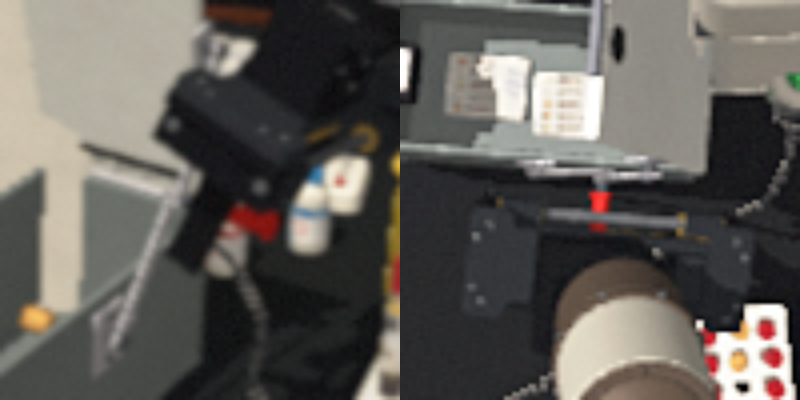

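```bash
cat > kin.py <<'E'
from h import *
from scipy.optimize import least_squares
D=[([87.1796,22.0858,.3884,-.0256,-68.41,-14.8154],[.1892,.5951,.2216]),([55.6,-8.8,-46.3,22.2,-36.3,10.5],[.3924,.1905,.2263]),([46.3,3.2,-56.3,43.4,-14.4,-4.8],[.4283,.2045,.1336])]
def rx(a):return Ro.from_euler('x',a,degrees=True).as_matrix()
def ry(a):return Ro.from_euler('y',a,degrees=True).as_matrix()
def rz(a):return Ro.from_euler('z',a,degrees=True).as_matrix()
SG=[1,1,-1,1,-1,1]
def fk(j,q,sg=SG):
    # q: h,a1,a2,e,d4,d6,o1
    R=rz(sg[0]*j[0]+q[6]);p=R@[q[1],0,q[0]]
    R=R@ry(sg[1]*j[1]);p=p+R@[0,0,q[2]]
    R=R@ry(sg[2]*j[2]);p=p+R@[q[4],0,q[3]]
    R=R@rx(sg[3]*j[3])@ry(sg[4]*j[4])@rx(sg[5]*j[5]);p=p+R@[q[5],0,0]
    return p,R
E
python3 - <<'E'
from kin import *
Rm=[np.array([[.953,-.3031,-.0005],[-.3031,-.953,-.0019],[.0001,.0019,-1]]),Rt(20,-10),r.sense()["ee_rot"]]
import itertools
best=None
for s4,s6 in itertools.product([1,-1],[1,-1]):
  for o1 in(0,-14.8,14.8):
    sg=[1,1,-1,s4,-1,s6]
    for (j,p),R in zip(D,Rm):
        _,F=fk(j,[0]*6+[o1],sg); print(sg,o1,"zdir",F[:,0].round(3),R[:,2].round(3), (R.T@F)[:2,1:].round(2).tolist())
E
```

```text
[1, 1, -1, 1, -1, 1] 0 zdir [ 0.    -0.002 -1.   ] [-0.    -0.002 -1.   ] [[-0.87, -0.49], [0.49, -0.87]]
[1, 1, -1, 1, -1, 1] 0 zdir [-0.012  0.379 -0.925] [ 0.357  0.127 -0.925] [[-0.46, 0.8], [-0.8, -0.56]]
[1, 1, -1, 1, -1, 1] 0 zdir [ 0.109  0.361 -0.926] [ 0.356  0.126 -0.926] [[-0.22, 0.94], [-0.94, -0.27]]
[1, 1, -1, 1, -1, 1] -14.8 zdir [-0.    -0.002 -1.   ] [-0.    -0.002 -1.   ] [[-0.97, -0.26], [0.26, -0.97]]
[1, 1, -1, 1, -1, 1] -14.8 zdir [ 0.085  0.369 -0.925] [ 0.357  0.127 -0.925] [[-0.27, 0.92], [-0.92, -0.33]]
[1, 1, -1, 1, -1, 1] -14.8 zdir [ 0.197  0.321 -0.926] [ 0.356  0.126 -0.926] [[0.01, 0.98], [-0.98, -0.03]]
[1, 1, -1, 1, -1, 1] 14.8 zdir [ 0.001 -0.002 -1.   ] [-0.    -0.002 -1.   ] [[-0.71, -0.7], [0.7, -0.71]]
[1, 1, -1, 1, -1, 1] 14.8 zdir [-0.108  0.363 -0.925] [ 0.357  0.127 -0.925] [[-0.61, 0.64], [-0.64, -0.75]]
[1, 1, -1, 1, -1, 1] 14.8 zdir [ 0.013  0.377 -0.926] [ 0.356  0.126 -0.926] [[-0.42, 0.84], [-0.84, -0.51]]
[1, 1, -1, 1, -1, -1] 0 zdir [ 0.    -0.002 -1.   ] [-0.    -0.002 -1.   ] [[-1.0, -0.0], [0.0, -1.0]]
[1, 1, -1, 1, -1, -1] 0 zdi
[... 2107 characters left out ...]
26] [[-1.0, 0.0], [-0.0, -1.0]]
[1, 1, -1, -1, -1, -1] -14.8 zdir [-0.001 -0.002 -1.   ] [-0.    -0.002 -1.   ] [[-0.97, 0.26], [-0.26, -0.97]]
[1, 1, -1, -1, -1, -1] -14.8 zdir [ 0.378  0.03  -0.925] [ 0.357  0.127 -0.925] [[-0.97, 0.24], [-0.24, -0.97]]
[1, 1, -1, -1, -1, -1] -14.8 zdir [ 0.376  0.03  -0.926] [ 0.356  0.126 -0.926] [[-0.97, 0.24], [-0.23, -0.97]]
[1, 1, -1, -1, -1, -1] 14.8 zdir [-0.    -0.002 -1.   ] [-0.    -0.002 -1.   ] [[-0.97, -0.26], [0.26, -0.97]]
[1, 1, -1, -1, -1, -1] 14.8 zdir [ 0.313  0.213 -0.925] [ 0.357  0.127 -0.925] [[-0.97, -0.23], [0.24, -0.97]]
[1, 1, -1, -1, -1, -1] 14.8 zdir [ 0.312  0.211 -0.926] [ 0.356  0.126 -0.926] [[-0.97, -0.23], [0.24, -0.97]]
```

```bash
cat >> kin.py <<'E'
SG=[1,1,-1,-1,-1,-1]
def fk2(j,q): # h,a1,a2,e,d4,d6,lat
    R=rz(j[0]);p=R@[q[1],q[6],q[0]]
    R=R@ry(j[1]);p=p+R@[0,0,q[2]]
    R=R@ry(-j[2]);p=p+R@[q[4],0,q[3]]
    R=R@rx(-j[3])@ry(-j[4])@rx(-j[5]);p=p+R@[q[5],0,0]
    return p,R
B=np.array([[0,0,1],[0,-1,0],[1,0,0.]]) 
def fitq():
    return least_squares(lambda q:np.concatenate([np.concatenate([1000*(fk2(j,q)[0]-p) for j,p in D]),.01*(np.array(q)-[.3,0,.35,0,.35,.3,-.15])*1000*.1]),[.3,0,.35,0,.35,.3,-.15])
E
python3 - <<'E'
from kin import *
f=fitq();print(f.x.round(4),f.fun.round(2))
E
```

```text
[-0.0194  0.1613  0.5304  0.0713  0.2337  0.2225 -0.1522] [ -7.6    0.44   7.83 -12.82   6.43 -13.16  17.07 -13.72   5.32  -0.32
   0.16   0.18   0.07  -0.12  -0.08  -0.  ]
```

Run:
```python
from kin import *
Ds=D
def fk3(j,q):
    p,R=fk2(j,q[:7]);return p+[q[7],q[8],0],R
pr=np.array([.4,0,.4,0,.4,.25,0,0,0])
for mask in ([0,1,2,3,4,5,6],[0,1,2,3,4,5,7,8],[0,1,2,3,4,5,6,7,8]):
    def F(v):
        q=np.zeros(9);q[mask]=v
        return np.concatenate([np.concatenate([1000*(fk3(j,q)[0]-p) for j,p in Ds]),.3*(v-pr[mask])])
    f=least_squares(F,pr[mask]);print(mask,f.x.round(4),f.fun[:9].round(1))
```

```text
[0, 1, 2, 3, 4, 5, 6] [-0.0194  0.1613  0.5304  0.0713  0.2337  0.2225 -0.1522] [ -7.6   0.4   7.8 -12.8   6.4 -13.2  17.1 -13.7   5.3]
[0, 1, 2, 3, 4, 5, 7, 8] [ 0.2385 -0.1135  0.7611 -0.0322  0.4008  0.5407  0.1625  0.0636] [-0.7  0.1  3.3  1.9 -2.3 -5.6 -1.2  2.3  2.3]
[0, 1, 2, 3, 4, 5, 6, 7, 8] [ 0.2767 -0.1035  0.6167  0.1017  0.2746  0.6195 -0.2534 -0.0843  0.1881] [-0. -0.  0.  0. -0. -0. -0.  0.  0.]
```

Emit:
move_arm --motion '[0,0,0,0,0,0,1,0,0,0,0,0,0,1,0,0,0,0,0,0,1,0,0,0,0,0,0,1,0,0,0,0,0,0,1,0,0,0,0,0,0,1,0,0,0,0,0,0,1,0,0,0,0,0,0,1]'

```text
time_s: 2.88
tcp_pos: [0.4283, 0.2044, 0.1337]
ee_rot: [[0.929, -0.102, 0.356], [-0.157, -0.98, 0.126], [0.336, -0.173, -0.926]]
wrist_force: [-0.8, 0.2, -0.4]
gripper_width: 0.48
```

Run:
```python
from h import *
import cv2
for n in("side","top"): cv2.imwrite(f"pics/{n}3.png",imaging.capture(n))
a=cv2.imread("pics/side3.png")[190:290,240:340];b=cv2.imread("pics/top3.png")[180:280,180:280]
cv2.imwrite("pics/s3.png",np.hstack([cv2.resize(a,(400,400)),cv2.resize(b,(400,400))]))
s=st()
```

```text
t 2.98 tcp [0.4283 0.2044 0.1336] F [ 0.1 -0.1  0. ] M [-0.28  0.67  0.03] w 0.387 j [ 46.3   3.2 -56.3  43.4 -14.4  -4.8]
```

View pics/s3.png

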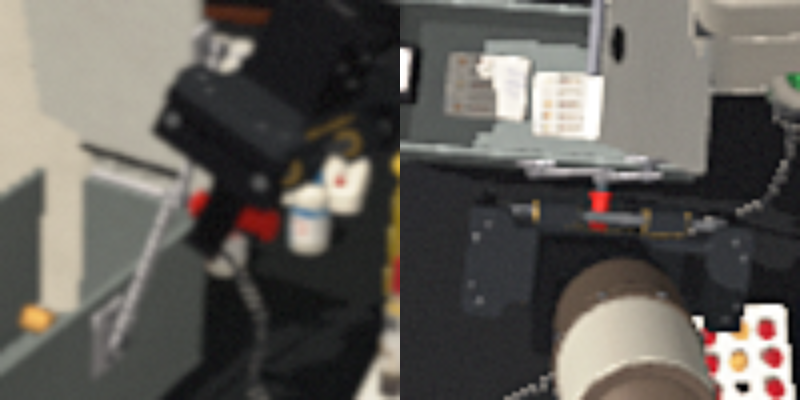

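Emit:
move_arm --motion '[0,0,0,0,0,0,1,0,0,0,0,0,0,1,0,0,0,0,0,0,1,0,0,0,0,0,0,1,0,0,0,0,0,0,1,0,0,0,0,0,0,1]'

```text
time_s: 3.48
tcp_pos: [0.4284, 0.205, 0.1337]
ee_rot: [[0.929, -0.102, 0.357], [-0.156, -0.98, 0.127], [0.336, -0.174, -0.926]]
wrist_force: [0.6, 1.9, -1.4]
gripper_width: 0.126
```

Run:
```python
from h import *
s=st()
```

```text
t 3.48 tcp [0.4284 0.205  0.1337] F [ 0.6  1.9 -1.4] M [0.25 0.91 0.23] w 0.126 j [ 46.3   3.2 -56.2  43.4 -14.3  -4.8]
```

```bash
cat >> h.py <<'E'
def barw(al,x=-108):
    a=np.radians(al);return c2w(Q,np.array([x,88.5*np.cos(a),80+88.5*np.sin(a)])/1e3)
def plan(a0,als,leans,tilt=20,off=None,pos0=None):
    """bar at a0 held now; rows for alphas/leans; bar fixed in tool"""
    s=r.sense(); R0=s["ee_rot"]
    bar0=barw(a0) if pos0 is None else pos0
    o=R0.T@(s["tcp_pos"]-bar0) # tcp offset in tool
    l0=leans[0]
    for a,l in zip(als,leans[1:]):
        Rw=Ro.from_rotvec(-np.radians(l-l0)*np.array([np.cos(Q[2]),np.sin(Q[2]),0])).as_matrix()@R0
        p=barw(a)+Rw@o+(bar0-barw(a0))
        print(f"a{a:.1f} l{l:.1f}:",", ".join(f"{v:.2f}" for v in row(p,Rw,s)))
E
python3 - <<'E'
from h import *
s=st(); A=[127.5,125.5,123.5,121.5,119.5,117.5,115.5]
plan(129.5,A,[-10]*8)
E
```

```text
t 3.48 tcp [0.4284 0.205  0.1337] F [ 0.6  1.9 -1.4] M [0.25 0.91 0.23] w 0.126 j [ 46.3   3.2 -56.2  43.4 -14.3  -4.8]
a127.5 l-10.0: 0.01, -0.07, -0.03, 0.00, 0.00, 0.00
a125.5 l-10.0: 0.02, -0.14, -0.07, 0.00, 0.00, 0.00
a123.5 l-10.0: 0.04, -0.21, -0.10, 0.00, 0.00, 0.00
a121.5 l-10.0: 0.05, -0.28, -0.12, 0.00, 0.00, 0.00
a119.5 l-10.0: 0.05, -0.35, -0.15, 0.00, 0.00, 0.00
a117.5 l-10.0: 0.06, -0.42, -0.17, 0.00, 0.00, 0.00
a115.5 l-10.0: 0.07, -0.50, -0.19, 0.00, 0.00, 0.00
```

Emit:
move_arm --motion '[0.01,-0.07,-0.03,0,0,0,1,0.02,-0.14,-0.07,0,0,0,1,0.04,-0.21,-0.1,0,0,0,1,0.05,-0.28,-0.12,0,0,0,1,0.05,-0.35,-0.15,0,0,0,1,0.06,-0.42,-0.17,0,0,0,1,0.07,-0.5,-0.19,0,0,0,1,0.07,-0.5,-0.19,0,0,0,1]'

```text
time_s: 4.15
tcp_pos: [0.4298, 0.2193, 0.1441]
ee_rot: [[0.929, -0.107, 0.355], [-0.158, -0.98, 0.118], [0.335, -0.165, -0.927]]
wrist_force: [3.3, -6.5, 1.4]
gripper_width: 0.125
```

```bash
cat > look.py <<'E'
from h import *
import cv2,sys
k=sys.argv[1]
for n in("side","top"): cv2.imwrite(f"pics/{n}{k}.png",imaging.capture(n))
a=cv2.imread(f"pics/side{k}.png")[130:330,160:360];b=cv2.imread(f"pics/top{k}.png")[130:280,160:310]
cv2.imwrite(f"pics/s{k}.png",np.hstack([cv2.resize(a,(400,400)),cv2.resize(b,(400,400))]))
st()
E
python3 look.py 4
```

```text
t 4.25 tcp [0.4298 0.2193 0.1442] F [ 2.9 -6.5  0.9] M [-2.13 -0.26 -0.75] w 0.125 j [ 49.6   3.2 -53.1  38.  -18.4  -2.2]
```

View pics/s4.png

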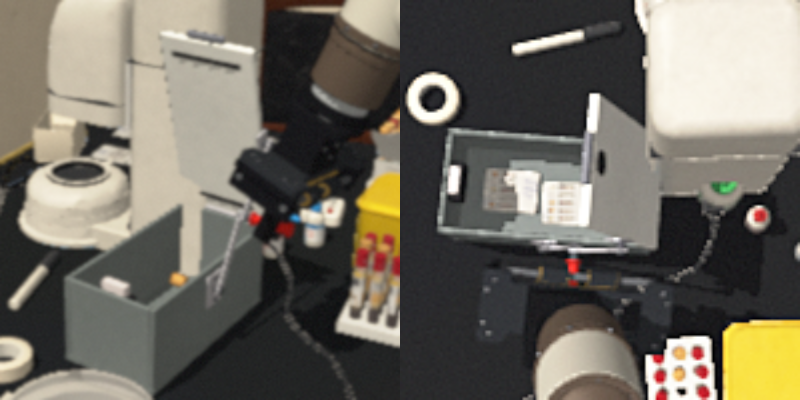

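```bash
cat >> h.py <<'E'
R00=np.array([[0.929,-0.102,0.357],[-0.156,-0.98,0.127],[0.336,-0.174,-0.926]]);T00=np.array([.4284,.205,.1337])
O00=R00.T@(T00-barw(129.5))
def alpha(s):
    b=s["tcp_pos"]-s["ee_rot"]@O00-c2w(Q,[0,0,.08]); ex=np.array([np.cos(Q[2]),np.sin(Q[2])]);ey=np.array([-ex[1],ex[0]])
    y=b[:2]@ey;z=b[2];print("bar chest x,y,z",(b[:2]@ex*1e3).round(1),(y*1e3).round(1),(z*1e3).round(1),"r",(np.hypot(y,z)*1e3).round(1),"al",np.degrees(np.arctan2(z,y)).round(1));return np.degrees(np.arctan2(z,y))
def lean(s): 
    z=-s["ee_rot"][:,2];ey=np.array([-np.sin(Q[2]),np.cos(Q[2]),0]);l=np.degrees(np.arctan2(z@ey,z[2]));print("lean",l.round(1));return l
def plan2(als,leans,lead=(0,0)):
    """absolute: bar at alpha on circle, tool at Rt(20,lean), bar held at O00; lead = extra chest y,z mm"""
    s=st();alpha(s);lean(s)
    ld=np.broadcast_to(np.array(lead,float),(len(als),2))
    for a,l,(ly,lz) in zip(als,leans,ld):
        Rw=Rt(20,l);p=barw(a)+Rw@O00+Ro.from_euler('z',Q[2]).as_matrix()@[0,ly/1e3,lz/1e3]
        print(f"a{a:.1f} l{l:.1f}:",", ".join(f"{v:.2f}" for v in row(p,Rw,s)))
E
python3 - <<'E'
from h import *
plan2(range(114,80,-2),[-10]*17)
E
```

```text
t 4.25 tcp [0.4298 0.2193 0.1442] F [ 2.9 -6.5  0.9] M [-2.13 -0.26 -0.75] w 0.125 j [ 49.6   3.2 -53.1  38.  -18.4  -2.2]
bar chest x,y,z -108.1 -41.7 78.8 r 89.2 al 117.9
lean -9.4
a114.0 l-10.0: 0.01, -0.15, -0.03, 0.11, 0.01, -0.04
a112.0 l-10.0: 0.02, -0.23, -0.04, 0.11, 0.01, -0.04
a110.0 l-10.0: 0.02, -0.31, -0.06, 0.11, 0.01, -0.04
a108.0 l-10.0: 0.03, -0.38, -0.07, 0.11, 0.01, -0.04
a106.0 l-10.0: 0.03, -0.46, -0.08, 0.11, 0.01, -0.04
a104.0 l-10.0: 0.03, -0.53, -0.09, 0.11, 0.01, -0.04
a102.0 l-10.0: 0.03, -0.61, -0.09, 0.11, 0.01, -0.04
a100.0 l-10.0: 0.03, -0.69, -0.09, 0.11, 0.01, -0.04
a98.0 l-10.0: 0.03, -0.77, -0.09, 0.11, 0.01, -0.04
a96.0 l-10.0: 0.03, -0.84, -0.09, 0.11, 0.01, -0.04
a94.0 l-10.0: 0.03, -0.92, -0.08, 0.11, 0.01, -0.04
a92.0 l-10.0: 0.02, -1.00, -0.07, 0.11, 0.01, -0.04
a90.0 l-10.0: 0.02, -1.07, -0.06, 0.11, 0.01, -0.04
a88.0 l-10.0: 0.01, -1.15, -0.05, 0.11, 0.01, -0.04
a86.0 l-10.0: 0.01, -1.22, -0.04, 0.11, 0.01, -0.04
a84.0 l-10.0: 0.00, -1.30, -0.02, 0.11, 0.01, -0.04
a82.0 l-10.0: -0.01, -1.37, 0.00, 0.11, 0.01, -0.04
```

Emit:
move_arm --motion '[0.01,-0.11,-0.02,0.05,0,0,1,0.01,-0.15,-0.03,0.1,0,0,1,0.02,-0.23,-0.04,0.1,0,0,1,0.02,-0.31,-0.06,0.1,0,0,1,0.03,-0.38,-0.07,0.1,0,0,1,0.03,-0.46,-0.08,0.1,0,0,1,0.03,-0.53,-0.09,0.1,0,0,1,0.03,-0.61,-0.09,0.1,0,0,1,0.03,-0.69,-0.09,0.1,0,0,1,0.03,-0.77,-0.09,0.1,0,0,1,0.03,-0.84,-0.09,0.1,0,0,1]'

```text
time_s: 5.17
tcp_pos: [0.433, 0.2498, 0.1528]
ee_rot: [[0.929, -0.107, 0.355], [-0.159, -0.98, 0.122], [0.335, -0.17, -0.927]]
wrist_force: [3.2, -4.8, 0.7]
gripper_width: 0.126
```

```bash
python3 look.py 5; python3 -c "
from h import *
plan2(range(96,56,-2),np.linspace(-10,5,20))"
```

```text
t 5.27 tcp [0.4331 0.2507 0.153 ] F [ 2.9 -4.  -1.2] M [-1.52 -0.08 -0.54] w 0.123 j [ 52.8   4.3 -49.8  35.7 -20.9  -2.6]
t 5.27 tcp [0.4331 0.2507 0.153 ] F [ 2.9 -4.  -1.2] M [-1.52 -0.08 -0.54] w 0.123 j [ 52.8   4.3 -49.8  35.7 -20.9  -2.6]
bar chest x,y,z -108.0 -10.2 87.6 r 88.2 al 96.7
lean -9.8
a96.0 l-10.0: 0.00, -0.03, -0.00, 0.04, 0.02, -0.04
a94.0 l-9.2: -0.00, -0.10, 0.00, -0.11, 0.02, -0.10
a92.0 l-8.4: -0.00, -0.17, 0.01, -0.26, 0.02, -0.15
a90.0 l-7.6: -0.01, -0.24, 0.02, -0.40, 0.02, -0.20
a88.0 l-6.8: -0.01, -0.31, 0.04, -0.55, 0.02, -0.26
a86.0 l-6.1: -0.02, -0.38, 0.05, -0.70, 0.02, -0.31
a84.0 l-5.3: -0.03, -0.45, 0.07, -0.85, 0.02, -0.36
a82.0 l-4.5: -0.03, -0.51, 0.09, -1.00, 0.02, -0.42
a80.0 l-3.7: -0.04, -0.58, 0.11, -1.15, 0.02, -0.47
a78.0 l-2.9: -0.05, -0.65, 0.14, -1.30, 0.02, -0.53
a76.0 l-2.1: -0.06, -0.71, 0.17, -1.44, 0.02, -0.58
a74.0 l-1.3: -0.07, -0.78, 0.20, -1.59, 0.02, -0.63
a72.0 l-0.5: -0.09, -0.84, 0.23, -1.74, 0.02, -0.69
a70.0 l0.3: -0.10, -0.90, 0.26, -1.89, 0.02, -0.74
a68.0 l1.1: -0.11, -0.96, 0.30, -2.04, 0.02, -0.80
a66.0 l1.8: -0.13, -1.02, 0.34, -2.19, 0.02, -0.85
a64.0 l2.6: -0.14, -1.08, 0.38, -2.33, 0.02, -0.90
a62.0 l3.4: -0.16, -1.13, 0.42, -2.48, 0.02, -0.96
a60.0 l4.2: -0.17, -1.18, 0.47, -2.63, 0.02, -1.01
a58.0 l5.0: -0.19, -1.24, 0.51, -2.78, 0.02, -1.07
```

View pics/s5.png

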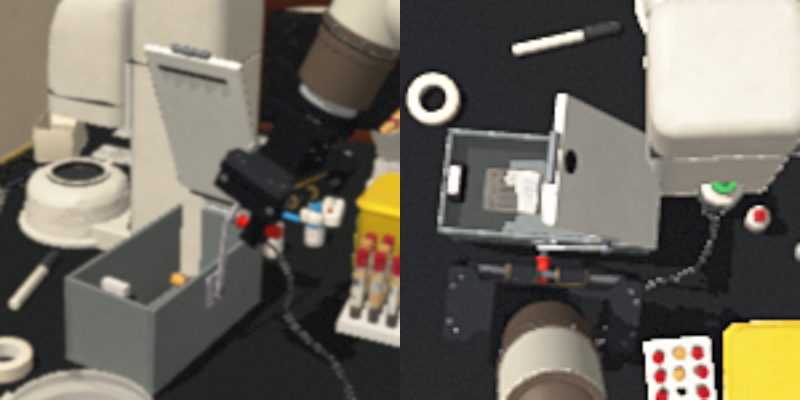

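Emit:
move_arm --motion '[0,-0.06,0,-0.05,0,-0.05,1,0,-0.1,0,-0.1,0,-0.1,1,0,-0.17,0.01,-0.26,0,-0.15,1,-0.01,-0.24,0.02,-0.4,0,-0.2,1,-0.01,-0.31,0.04,-0.55,0,-0.26,1,-0.02,-0.38,0.05,-0.7,0,-0.3,1,-0.03,-0.45,0.07,-0.85,0,-0.36,1,-0.03,-0.51,0.09,-1.0,0,-0.42,1,-0.04,-0.58,0.11,-1.15,0,-0.47,1,-0.05,-0.65,0.14,-1.3,0,-0.53,1,-0.06,-0.71,0.17,-1.44,0,-0.58,1,-0.07,-0.78,0.2,-1.6,0,-0.63,1]'

```text
time_s: 6.27
tcp_pos: [0.4366, 0.2832, 0.1499]
ee_rot: [[0.935, -0.102, 0.341], [-0.104, -0.995, -0.015], [0.34, -0.021, -0.94]]
wrist_force: [1.6, -1.3, -0.3]
gripper_width: 0.129
```

```bash
python3 look.py 6; python3 -c "
from h import *
plan2(range(74,34,-2),np.linspace(-1,16,20))"
```

```text
t 6.37 tcp [0.4366 0.2842 0.1497] F [ 3.6  0.9 -2.8] M [-0.17  0.17 -0.05] w 0.127 j [ 58.5   9.3 -43.2  34.1 -32.1  -2.8]
t 6.37 tcp [0.4366 0.2842 0.1497] F [ 3.6  0.9 -2.8] M [-0.17  0.17 -0.05] w 0.127 j [ 58.5   9.3 -43.2  34.1 -32.1  -2.8]
bar chest x,y,z -107.9 26.0 84.7 r 88.6 al 72.9
lean -1.3
a74.0 l-1.0: 0.00, 0.04, -0.01, -0.06, 0.02, -0.01
a72.0 l-0.1: -0.01, -0.02, 0.01, -0.23, 0.02, -0.07
a70.0 l0.8: -0.02, -0.09, 0.04, -0.40, 0.02, -0.13
a68.0 l1.7: -0.03, -0.15, 0.07, -0.57, 0.02, -0.19
a66.0 l2.6: -0.04, -0.22, 0.10, -0.73, 0.02, -0.25
a64.0 l3.5: -0.05, -0.28, 0.13, -0.90, 0.02, -0.31
a62.0 l4.4: -0.06, -0.34, 0.16, -1.07, 0.02, -0.38
a60.0 l5.3: -0.07, -0.40, 0.20, -1.24, 0.02, -0.44
a58.0 l6.2: -0.09, -0.46, 0.24, -1.41, 0.02, -0.50
a56.0 l7.1: -0.10, -0.51, 0.28, -1.58, 0.02, -0.56
a54.0 l7.9: -0.12, -0.57, 0.32, -1.74, 0.02, -0.62
a52.0 l8.8: -0.13, -0.62, 0.37, -1.91, 0.02, -0.68
a50.0 l9.7: -0.15, -0.67, 0.41, -2.08, 0.02, -0.74
a48.0 l10.6: -0.17, -0.72, 0.46, -2.25, 0.02, -0.80
a46.0 l11.5: -0.19, -0.77, 0.51, -2.42, 0.02, -0.86
a44.0 l12.4: -0.20, -0.82, 0.56, -2.58, 0.02, -0.92
a42.0 l13.3: -0.22, -0.86, 0.61, -2.75, 0.02, -0.99
a40.0 l14.2: -0.24, -0.91, 0.67, -2.92, 0.02, -1.05
a38.0 l15.1: -0.26, -0.95, 0.72, -3.09, 0.02, -1.11
a36.0 l16.0: -0.28, -0.98, 0.78, -3.26, 0.02, -1.17
```

View pics/s6.png

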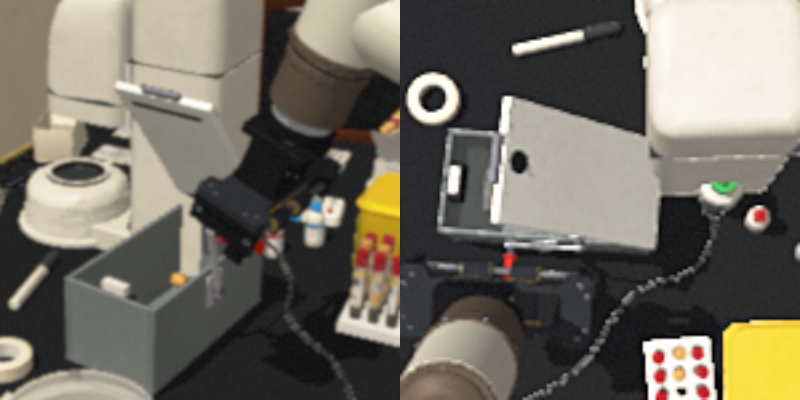

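Emit:
move_arm --motion '[-0.01,-0.02,0.01,-0.23,0,-0.07,1,-0.02,-0.09,0.04,-0.4,0,-0.13,1,-0.03,-0.15,0.07,-0.57,0,-0.19,1,-0.04,-0.22,0.1,-0.73,0,-0.25,1,-0.05,-0.28,0.13,-0.9,0,-0.31,1,-0.06,-0.34,0.16,-1.07,0,-0.38,1,-0.07,-0.4,0.2,-1.24,0,-0.44,1,-0.09,-0.46,0.24,-1.41,0,-0.5,1,-0.1,-0.51,0.28,-1.58,0,-0.56,1,-0.12,-0.57,0.32,-1.74,0,-0.62,1]'

```text
time_s: 7.2
tcp_pos: [0.439, 0.3076, 0.1364]
ee_rot: [[0.94, -0.101, 0.325], [-0.049, -0.985, -0.165], [0.337, 0.139, -0.931]]
wrist_force: [6.2, -1.0, -1.2]
gripper_width: 0.123
```

```bash
python3 look.py 7; python3 -c "
from h import *
plan2(np.arange(53,33,-1.),np.linspace(8,17,20))"
```

```text
t 7.3 tcp [0.4391 0.3083 0.136 ] F [ 6.7  0.5 -3.2] M [ 0.46 -0.71  0.34] w 0.123 j [ 62.3  15.5 -37.4  33.2 -41.7  -2.6]
t 7.3 tcp [0.4391 0.3083 0.136 ] F [ 6.7  0.5 -3.2] M [ 0.46 -0.71  0.34] w 0.123 j [ 62.3  15.5 -37.4  33.2 -41.7  -2.6]
bar chest x,y,z -107.9 53.2 71.0 r 88.8 al 53.1
lean 7.9
a53.0 l8.0: -0.00, -0.00, 0.01, -0.01, 0.02, 0.01
a52.0 l8.5: -0.01, -0.03, 0.03, -0.10, 0.02, -0.02
a51.0 l8.9: -0.02, -0.06, 0.04, -0.19, 0.02, -0.05
a50.0 l9.4: -0.02, -0.09, 0.06, -0.28, 0.02, -0.08
a49.0 l9.9: -0.03, -0.12, 0.08, -0.37, 0.02, -0.12
a48.0 l10.4: -0.04, -0.15, 0.10, -0.46, 0.02, -0.15
a47.0 l10.8: -0.05, -0.17, 0.12, -0.55, 0.02, -0.18
a46.0 l11.3: -0.05, -0.20, 0.15, -0.64, 0.02, -0.21
a45.0 l11.8: -0.06, -0.23, 0.17, -0.72, 0.02, -0.25
a44.0 l12.3: -0.07, -0.26, 0.19, -0.81, 0.02, -0.28
a43.0 l12.7: -0.08, -0.28, 0.21, -0.90, 0.02, -0.31
a42.0 l13.2: -0.09, -0.31, 0.23, -0.99, 0.02, -0.34
a41.0 l13.7: -0.09, -0.33, 0.26, -1.08, 0.02, -0.37
a40.0 l14.2: -0.10, -0.36, 0.28, -1.17, 0.02, -0.41
a39.0 l14.6: -0.11, -0.38, 0.31, -1.26, 0.02, -0.44
a38.0 l15.1: -0.12, -0.41, 0.33, -1.35, 0.02, -0.47
a37.0 l15.6: -0.13, -0.43, 0.36, -1.44, 0.02, -0.50
a36.0 l16.1: -0.14, -0.46, 0.38, -1.53, 0.02, -0.54
a35.0 l16.5: -0.15, -0.48, 0.41, -1.61, 0.02, -0.57
a34.0 l17.0: -0.16, -0.50, 0.43, -1.70, 0.02, -0.60
```

View pics/s7.png

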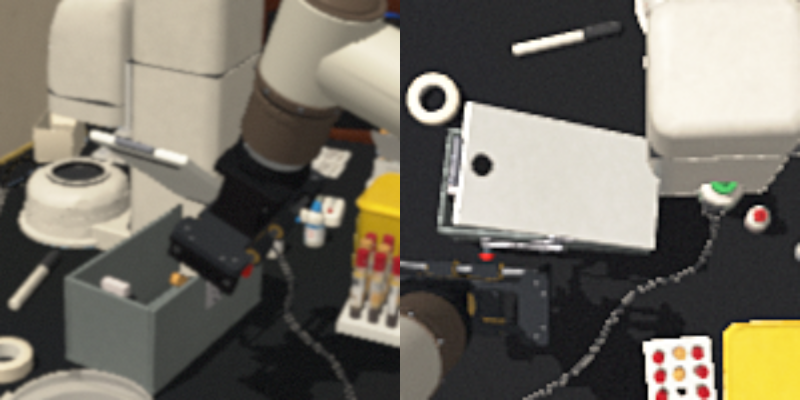

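Emit:
move_arm --motion '[0,-0.03,0.03,-0.1,0,-0.02,1,0,-0.06,0.04,-0.19,0,-0.05,1,0.01,-0.09,0.07,-0.28,0,-0.08,1,0.01,-0.12,0.1,-0.37,0,-0.12,1,0.01,-0.15,0.12,-0.46,0,-0.15,1,0,-0.17,0.14,-0.55,0,-0.18,1,0,-0.2,0.17,-0.64,0,-0.21,1,-0.01,-0.23,0.19,-0.72,0,-0.25,1,-0.02,-0.26,0.21,-0.81,0,-0.28,1,-0.03,-0.28,0.23,-0.9,0,-0.31,1,-0.04,-0.31,0.25,-1.0,0,-0.34,1,-0.04,-0.33,0.28,-1.08,0,-0.37,1,-0.05,-0.36,0.3,-1.17,0,-0.41,1]'

```text
time_s: 8.38
tcp_pos: [0.441, 0.3214, 0.1211]
ee_rot: [[0.945, -0.097, 0.313], [-0.012, -0.965, -0.263], [0.328, 0.244, -0.913]]
wrist_force: [-8.4, 2.1, -0.3]
gripper_width: 0.123
```

```bash
python3 look.py 8; python3 -c "
from h import *
plan2(np.arange(40,20,-1.),np.linspace(14,24,20))"
```

```text
t 8.48 tcp [0.441  0.3216 0.1207] F [-7.2  2.6 -1.7] M [ 1.32  2.94 -0.37] w 0.121 j [ 64.1  20.2 -33.8  32.8 -47.2  -2.2]
t 8.48 tcp [0.441  0.3216 0.1207] F [-7.2  2.6 -1.7] M [ 1.32  2.94 -0.37] w 0.121 j [ 64.1  20.2 -33.8  32.8 -47.2  -2.2]
bar chest x,y,z -107.4 68.6 55.5 r 88.2 al 39.0
lean 14.1
a40.0 l14.0: -0.00, 0.03, -0.03, 0.02, 0.04, 0.04
a39.0 l14.5: -0.01, 0.00, -0.01, -0.08, 0.04, 0.00
a38.0 l15.1: -0.02, -0.03, 0.01, -0.18, 0.04, -0.04
a37.0 l15.6: -0.03, -0.05, 0.03, -0.28, 0.04, -0.07
a36.0 l16.1: -0.04, -0.08, 0.06, -0.38, 0.04, -0.11
a35.0 l16.6: -0.04, -0.10, 0.08, -0.47, 0.04, -0.14
a34.0 l17.2: -0.05, -0.13, 0.11, -0.57, 0.04, -0.18
a33.0 l17.7: -0.06, -0.15, 0.13, -0.67, 0.04, -0.21
a32.0 l18.2: -0.07, -0.18, 0.15, -0.77, 0.04, -0.25
a31.0 l18.7: -0.08, -0.20, 0.18, -0.87, 0.04, -0.29
a30.0 l19.3: -0.09, -0.22, 0.21, -0.97, 0.04, -0.32
a29.0 l19.8: -0.10, -0.25, 0.23, -1.07, 0.04, -0.36
a28.0 l20.3: -0.11, -0.27, 0.26, -1.17, 0.04, -0.39
a27.0 l20.8: -0.12, -0.29, 0.29, -1.27, 0.04, -0.43
a26.0 l21.4: -0.13, -0.31, 0.31, -1.37, 0.04, -0.47
a25.0 l21.9: -0.14, -0.33, 0.34, -1.46, 0.04, -0.50
a24.0 l22.4: -0.15, -0.35, 0.37, -1.56, 0.04, -0.54
a23.0 l22.9: -0.16, -0.37, 0.40, -1.66, 0.04, -0.57
a22.0 l23.5: -0.17, -0.39, 0.43, -1.76, 0.04, -0.61
a21.0 l24.0: -0.18, -0.41, 0.45, -1.86, 0.04, -0.64
```

View pics/s8.png

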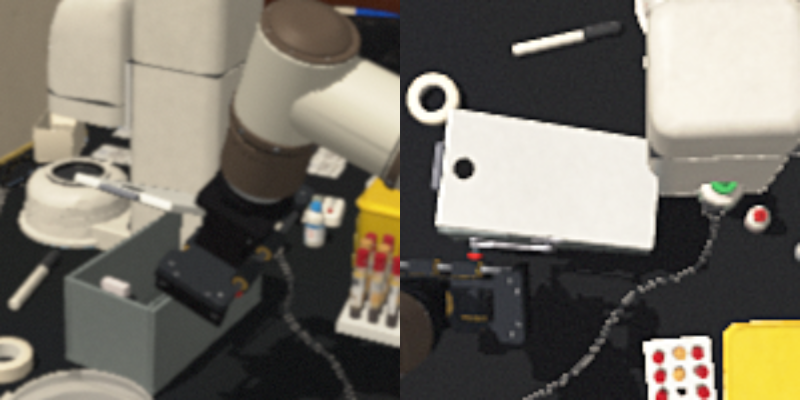

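Emit:
move_arm --motion '[-0.02,-0.03,0.01,-0.18,0.02,-0.04,1,-0.03,-0.05,0.03,-0.28,0.02,-0.07,1,-0.04,-0.08,0.06,-0.38,0.02,-0.11,1,-0.04,-0.1,0.08,-0.47,0.02,-0.14,1,-0.05,-0.13,0.11,-0.57,0.02,-0.18,1,-0.06,-0.15,0.13,-0.67,0.02,-0.21,1,-0.07,-0.18,0.15,-0.77,0.02,-0.25,1,-0.08,-0.2,0.18,-0.87,0.02,-0.29,1,-0.09,-0.22,0.21,-0.97,0.02,-0.32,1,-0.1,-0.25,0.23,-1.07,0.02,-0.36,1]'

```text
time_s: 9.32
tcp_pos: [0.4412, 0.3284, 0.1084]
ee_rot: [[0.947, -0.097, 0.306], [0.019, -0.935, -0.354], [0.32, 0.341, -0.884]]
wrist_force: [6.8, -3.6, -3.2]
gripper_width: 0.121
```

```bash
python3 look.py 9; python3 -c "
from h import *
plan2(np.arange(29,11,-1.),np.linspace(20,24,18))"
```

```text
t 9.42 tcp [0.4413 0.3287 0.108 ] F [ 6.7 -2.3 -5.2] M [ 0.62 -0.74  0.53] w 0.121 j [ 65.4  24.1 -31.1  32.6 -52.   -2.1]
t 9.42 tcp [0.4413 0.3287 0.108 ] F [ 6.7 -2.3 -5.2] M [ 0.62 -0.74  0.53] w 0.121 j [ 65.4  24.1 -31.1  32.6 -52.   -2.1]
bar chest x,y,z -107.9 77.5 42.3 r 88.3 al 28.6
lean 19.9
a29.0 l20.0: 0.00, 0.01, -0.01, -0.02, 0.02, -0.01
a28.0 l20.2: -0.01, -0.02, 0.01, -0.06, 0.02, -0.02
a27.0 l20.5: -0.02, -0.05, 0.04, -0.11, 0.02, -0.04
a26.0 l20.7: -0.02, -0.07, 0.06, -0.15, 0.02, -0.06
a25.0 l20.9: -0.03, -0.10, 0.09, -0.20, 0.02, -0.07
a24.0 l21.2: -0.04, -0.12, 0.11, -0.24, 0.02, -0.09
a23.0 l21.4: -0.05, -0.15, 0.14, -0.28, 0.02, -0.10
a22.0 l21.6: -0.06, -0.17, 0.17, -0.33, 0.02, -0.12
a21.0 l21.9: -0.07, -0.20, 0.19, -0.37, 0.02, -0.14
a20.0 l22.1: -0.08, -0.22, 0.22, -0.42, 0.02, -0.15
a19.0 l22.4: -0.09, -0.24, 0.25, -0.46, 0.02, -0.17
a18.0 l22.6: -0.10, -0.26, 0.28, -0.51, 0.02, -0.18
a17.0 l22.8: -0.11, -0.29, 0.31, -0.55, 0.02, -0.20
a16.0 l23.1: -0.12, -0.31, 0.34, -0.59, 0.02, -0.22
a15.0 l23.3: -0.13, -0.33, 0.36, -0.64, 0.02, -0.23
a14.0 l23.5: -0.15, -0.35, 0.39, -0.68, 0.02, -0.25
a13.0 l23.8: -0.16, -0.37, 0.43, -0.73, 0.02, -0.26
a12.0 l24.0: -0.17, -0.38, 0.46, -0.77, 0.02, -0.28
```

View pics/s9.png

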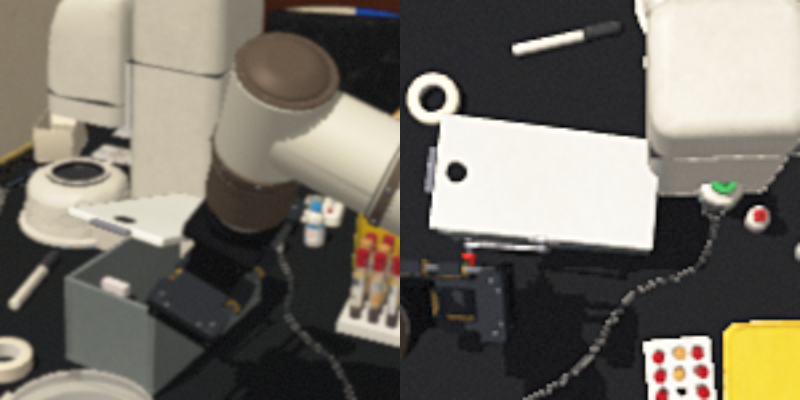

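Emit:
move_arm --motion '[0,-0.02,0.01,-0.06,0,-0.02,1,-0.01,-0.05,0.04,-0.11,0,-0.04,1,-0.01,-0.07,0.06,-0.15,0,-0.06,1,-0.02,-0.1,0.09,-0.2,0,-0.07,1,-0.03,-0.12,0.11,-0.24,0,-0.09,1,-0.04,-0.15,0.14,-0.28,0,-0.1,1,-0.05,-0.17,0.17,-0.33,0,-0.12,1,-0.06,-0.2,0.19,-0.37,0,-0.14,1,-0.07,-0.22,0.22,-0.42,0,-0.15,1,-0.08,-0.24,0.25,-0.46,0,-0.17,1,-0.09,-0.26,0.28,-0.51,0,-0.18,1]'

```text
time_s: 10.33
tcp_pos: [0.4421, 0.3346, 0.0931]
ee_rot: [[0.949, -0.095, 0.301], [0.033, -0.918, -0.395], [0.314, 0.384, -0.868]]
wrist_force: [0.8, -0.4, -3.3]
gripper_width: 0.126
```

```bash
python3 look.py 10; python3 -c "
from h import *
plan2(np.arange(18,8,-.5),np.linspace(22.6,24,20))"
```

```text
t 10.43 tcp [0.4421 0.3347 0.0928] F [ 0.7 -0.8 -5.6] M [1.18 0.87 0.06] w 0.125 j [ 66.   26.9 -30.   32.9 -53.4  -2.5]
t 10.43 tcp [0.4421 0.3347 0.0928] F [ 0.7 -0.8 -5.6] M [1.18 0.87 0.06] w 0.125 j [ 66.   26.9 -30.   32.9 -53.4  -2.5]
bar chest x,y,z -107.6 84.3 26.9 r 88.5 al 17.7
lean 22.6
a18.0 l22.6: -0.01, 0.01, -0.01, 0.00, 0.03, 0.00
a17.5 l22.7: -0.01, -0.00, 0.00, -0.01, 0.03, -0.00
a17.0 l22.7: -0.02, -0.02, 0.02, -0.03, 0.03, -0.01
a16.5 l22.8: -0.02, -0.03, 0.03, -0.04, 0.03, -0.01
a16.0 l22.9: -0.03, -0.04, 0.04, -0.05, 0.03, -0.02
a15.5 l23.0: -0.03, -0.05, 0.06, -0.07, 0.03, -0.02
a15.0 l23.0: -0.04, -0.06, 0.07, -0.08, 0.03, -0.03
a14.5 l23.1: -0.04, -0.07, 0.09, -0.10, 0.03, -0.03
a14.0 l23.2: -0.05, -0.08, 0.10, -0.11, 0.03, -0.04
a13.5 l23.3: -0.05, -0.09, 0.12, -0.12, 0.03, -0.04
a13.0 l23.3: -0.06, -0.11, 0.13, -0.14, 0.03, -0.05
a12.5 l23.4: -0.06, -0.12, 0.15, -0.15, 0.03, -0.05
a12.0 l23.5: -0.07, -0.13, 0.16, -0.17, 0.03, -0.06
a11.5 l23.6: -0.07, -0.14, 0.18, -0.18, 0.03, -0.06
a11.0 l23.6: -0.08, -0.15, 0.19, -0.19, 0.03, -0.07
a10.5 l23.7: -0.08, -0.16, 0.21, -0.21, 0.03, -0.07
a10.0 l23.8: -0.09, -0.17, 0.22, -0.22, 0.03, -0.08
a9.5 l23.9: -0.10, -0.18, 0.24, -0.23, 0.03, -0.08
a9.0 l23.9: -0.10, -0.19, 0.25, -0.25, 0.03, -0.09
a8.5 l24.0: -0.11, -0.20, 0.27, -0.26, 0.03, -0.09
```

View pics/s10.png

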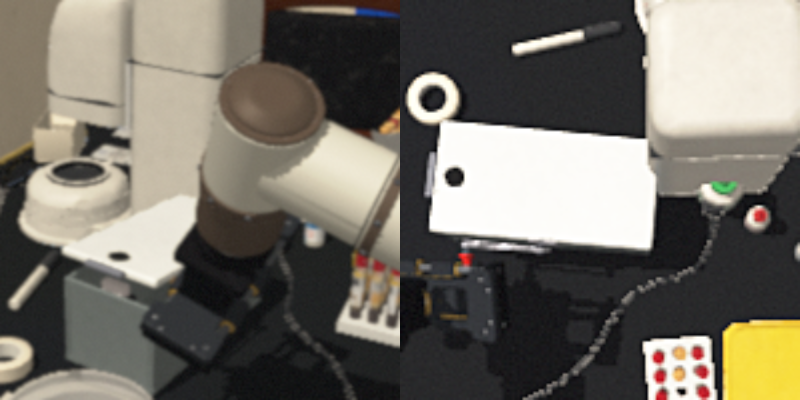

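Emit:
move_arm --motion '[0,0,0.01,-0.01,0,0,1,-0.01,-0.02,0.02,-0.03,0,-0.01,1,-0.01,-0.03,0.03,-0.04,0,-0.01,1,-0.02,-0.04,0.04,-0.05,0,-0.02,1,-0.02,-0.05,0.06,-0.07,0,-0.02,1,-0.03,-0.06,0.07,-0.08,0,-0.03,1,-0.03,-0.07,0.09,-0.1,0,-0.03,1,-0.04,-0.08,0.1,-0.11,0,-0.04,1,-0.04,-0.09,0.12,-0.12,0,-0.04,1,-0.05,-0.11,0.13,-0.14,0,-0.05,1]'

```text
time_s: 11.27
tcp_pos: [0.4423, 0.3362, 0.0862]
ee_rot: [[0.949, -0.094, 0.3], [0.038, -0.913, -0.407], [0.312, 0.398, -0.863]]
wrist_force: [0.9, -2.6, -0.1]
gripper_width: 0.128
```

```bash
python3 look.py 11; python3 -c "
from h import *
plan2(np.arange(13,8,-.5),np.linspace(23,24,10))"
```

```text
t 11.37 tcp [0.4423 0.3362 0.0863] F [ 0.9 -2.9 -1.3] M [ 0.17  0.38 -0.04] w 0.124 j [ 66.1  27.8 -29.8  33.1 -53.5  -2.8]
t 11.37 tcp [0.4423 0.3362 0.0863] F [ 0.9 -2.9 -1.3] M [ 0.17  0.38 -0.04] w 0.124 j [ 66.1  27.8 -29.8  33.1 -53.5  -2.8]
bar chest x,y,z -107.6 86.1 20.3 r 88.4 al 13.3
lean 23.4
a13.0 l23.0: -0.01, -0.01, 0.00, 0.08, 0.02, 0.02
a12.5 l23.1: -0.02, -0.02, 0.02, 0.06, 0.02, 0.02
a12.0 l23.2: -0.02, -0.03, 0.03, 0.04, 0.02, 0.01
a11.5 l23.3: -0.03, -0.04, 0.05, 0.02, 0.02, 0.00
a11.0 l23.4: -0.03, -0.05, 0.06, -0.00, 0.02, -0.01
a10.5 l23.6: -0.04, -0.06, 0.08, -0.02, 0.02, -0.01
a10.0 l23.7: -0.04, -0.07, 0.09, -0.04, 0.02, -0.02
a9.5 l23.8: -0.05, -0.08, 0.11, -0.06, 0.02, -0.03
a9.0 l23.9: -0.06, -0.09, 0.12, -0.08, 0.02, -0.04
a8.5 l24.0: -0.06, -0.10, 0.14, -0.11, 0.02, -0.04
```

View pics/s11.png

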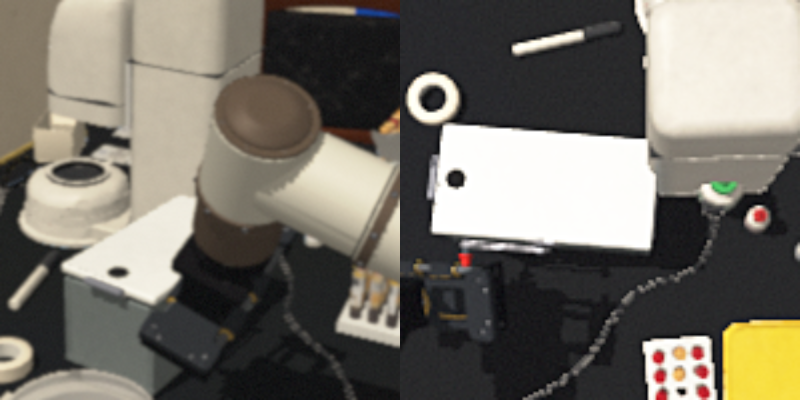

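Emit:
move_arm --motion '[0,-0.01,0.01,0,0,0,1,-0.01,-0.02,0.02,0,0,0,1,-0.01,-0.03,0.03,0,0,0,1,-0.01,-0.03,0.03,0,0,0,1,-0.01,-0.03,0.03,0,0,0,1]'

```text
time_s: 11.78
tcp_pos: [0.4424, 0.3362, 0.0858]
ee_rot: [[0.949, -0.095, 0.301], [0.038, -0.912, -0.409], [0.313, 0.399, -0.862]]
wrist_force: [-2.9, -3.2, 5.2]
gripper_width: 0.124
```

```bash
python3 -c "
from h import *
plan2(np.arange(13,8,-.5),np.linspace(23,24,10))"
```

```text
t 11.78 tcp [0.4424 0.3362 0.0858] F [-2.9 -3.2  5.2] M [-0.71  0.82 -0.63] w 0.124 j [ 66.2  27.9 -29.8  33.2 -53.6  -2.9]
bar chest x,y,z -107.5 86.1 19.8 r 88.4 al 13.0
lean 23.6
a13.0 l23.0: -0.01, -0.01, -0.01, 0.10, 0.01, 0.02
a12.5 l23.1: -0.01, -0.02, 0.01, 0.08, 0.01, 0.01
a12.0 l23.2: -0.02, -0.03, 0.02, 0.06, 0.01, 0.01
a11.5 l23.3: -0.03, -0.04, 0.04, 0.04, 0.01, -0.00
a11.0 l23.4: -0.03, -0.05, 0.05, 0.02, 0.01, -0.01
a10.5 l23.6: -0.04, -0.06, 0.07, -0.00, 0.01, -0.02
a10.0 l23.7: -0.04, -0.07, 0.08, -0.02, 0.01, -0.02
a9.5 l23.8: -0.05, -0.08, 0.10, -0.04, 0.01, -0.03
a9.0 l23.9: -0.05, -0.09, 0.11, -0.06, 0.01, -0.04
a8.5 l24.0: -0.06, -0.10, 0.13, -0.08, 0.01, -0.05
```

Emit:
move_arm --motion '[0,0,0,0,0,0,0,0,0,0,0,0,0,0,0,0,0,0,0,0,0,0,0,0,0,0,0,0,0,0,0,0,0,0,0,0,0,0,0,0,0,0,0,0,0,0,0,0,0]'

```text
time_s: 12.37
tcp_pos: [0.4424, 0.3364, 0.0857]
ee_rot: [[0.949, -0.095, 0.301], [0.038, -0.912, -0.408], [0.313, 0.399, -0.862]]
wrist_force: [0.2, -0.2, 0.3]
gripper_width: 0.484
```

```bash
python3 -c "
from h import *
st()"
```

```text
t 12.37 tcp [0.4424 0.3364 0.0857] F [ 0.2 -0.2  0.3] M [0.84 0.59 0.03] w 0.484 j [ 66.2  27.9 -29.8  33.2 -53.6  -2.9]
```

Emit:
move_arm --motion '[0,0,-0.3,0,0,0,0,0,0,-0.7,0,0,0,0,0,0,-1.2,0,0,0,0,0,0,-1.7,0,0,0,0,0,0,-2.2,0,0,0,0,0,0,-2.6,0,0,0,0,0,0,-3.0,0,0,0,0,0,0,-3.0,0,0,0,0]'

```text
time_s: 13.03
tcp_pos: [0.4066, 0.3882, 0.1917]
ee_rot: [[0.948, -0.094, 0.304], [0.038, -0.915, -0.403], [0.316, 0.393, -0.863]]
wrist_force: [-0.0, 0.1, 0.2]
gripper_width: 0.497
```

```bash
python3 look.py 12
python3 - <<'E'
import cv2,numpy as np
a=cv2.imread("pics/side12.png")[210:330,170:290];b=cv2.imread("pics/top12.png")[160:250,165:255]
cv2.imwrite("pics/z12.png",np.hstack([cv2.resize(a,(400,400),interpolation=2),cv2.resize(b,(400,400),interpolation=2)]))
E
```

```text
t 13.13 tcp [0.4061 0.3854 0.1889] F [ 0.3 -0.6 -0.7] M [ 0.79  0.58 -0.06] w 0.495 j [ 72.3  22.9 -18.7  26.  -69.5   2.2]
```

View pics/z12.png

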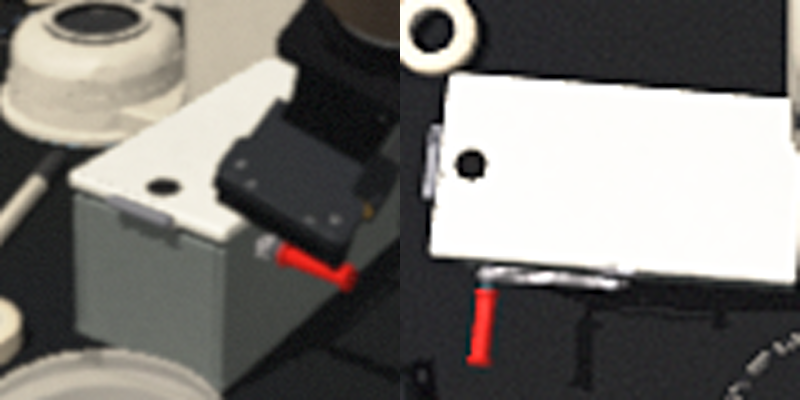

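View pics/s12.png

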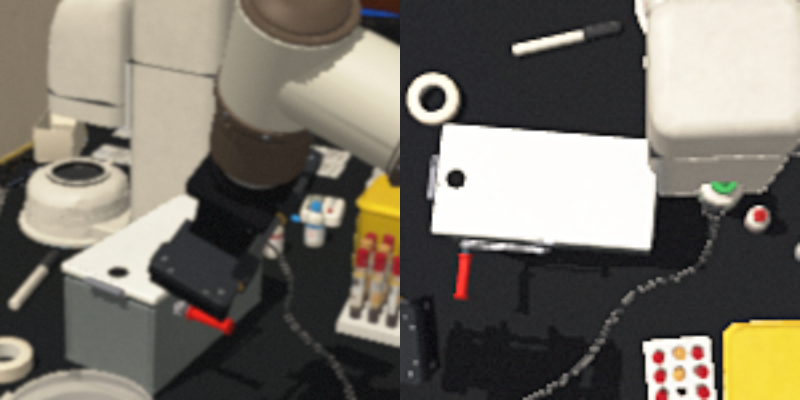

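Run:
```python
from h import *
def bp(n,u,z):
    p=P[n];d=p["world_from_camera"][:3,:3]@np.linalg.inv(p["intrinsics"])@[*u,1];o=p["world_from_camera"][:3,3];return (o+d*(z-o[2])/d[2])
for z in(.124,.128,.131,.134): print(z,bp("top",(180.8,196.7),z).round(4),bp("side",(218.4,265.6),z).round(4))
pad=c2w(Q,[0,.1025,.1275]);print("fit pad (on catch)",pad)
s=st();R=Rt(0,0);p=np.array([pad[0],pad[1],.18]);rows([(s["tcp_pos"]+[0.0,0,.06],s["ee_rot"]),(p,R),(p-[0,0,.03],R)])
```

```text
0.124 [0.5459 0.3483 0.124 ] [0.5505 0.3388 0.124 ]
0.128 [0.5453 0.3476 0.128 ] [0.5469 0.3448 0.128 ]
0.131 [0.5448 0.347  0.131 ] [0.5443 0.3493 0.131 ]
0.134 [0.5444 0.3465 0.134 ] [0.5417 0.3538 0.134 ]
fit pad (on catch) [0.54493287 0.34837917 0.13057653]
t 13.13 tcp [0.4061 0.3854 0.1889] F [ 0.3 -0.6 -0.7] M [ 0.79  0.58 -0.06] w 0.495 j [ 72.3  22.9 -18.7  26.  -69.5   2.2]
0.47, 0.60, -1.29, 0.00, 0.00, 0.00
3.19, 0.43, 1.61, 4.65, -3.93, 0.80
2.95, 0.13, 2.26, 4.65, -3.93, 0.80
```

Emit:
move_arm --motion '[0.2,0.2,-0.5,0.3,-0.3,0.05,1,0.5,0.4,-0.8,0.8,-0.7,0.15,1,0.8,0.45,-0.8,1.4,-1.2,0.25,1,1.2,0.45,-0.6,2.0,-1.7,0.35,1,1.7,0.45,-0.2,2.7,-2.3,0.45,1,2.2,0.43,0.4,3.4,-2.9,0.6,1,2.7,0.43,1.0,4.0,-3.4,0.7,1,3.0,0.43,1.4,4.4,-3.7,0.75,1,3.19,0.43,1.61,4.65,-3.93,0.8,1,3.19,0.43,1.61,4.65,-3.93,0.8,1,3.19,0.43,1.61,4.65,-3.93,0.8,1]'

```text
time_s: 14.05
tcp_pos: [0.5453, 0.3463, 0.178]
ee_rot: [[0.994, -0.105, -0.003], [-0.105, -0.994, -0.003], [-0.002, 0.003, -1.0]]
wrist_force: [-0.1, 0.7, 0.5]
gripper_width: 0.003
```

```bash
python3 look.py 13
python3 - <<'E'
from h import *
s=st();R=Rt(0,0);p=np.array([.545,.3475,.18]);rows([(p-[0,0,.03],R),(p-[0,0,.044],R)])
E
```

```text
t 14.15 tcp [0.5444 0.3479 0.1794] F [0.  1.  0.1] M [0.03 0.04 0.02] w 0.01 j [ 46.9  25.9   0.1   0.  -64.4  37.2]
t 14.15 tcp [0.5444 0.3479 0.1794] F [0.  1.  0.1] M [0.03 0.04 0.02] w 0.01 j [ 46.9  25.9   0.1   0.  -64.4  37.2]
0.02, 0.01, 0.74, 0.02, 0.01, 0.00
0.02, 0.01, 1.09, 0.02, 0.01, 0.00
```

View pics/s13.png

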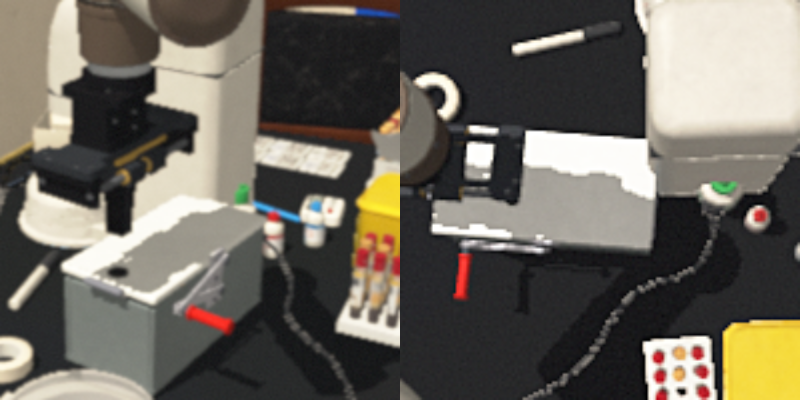

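Emit:
move_arm --motion '[0.02,0.01,0.2,0,0,0,1,0.02,0.01,0.4,0,0,0,1,0.02,0.01,0.6,0,0,0,1,0.02,0.01,0.8,0,0,0,1,0.02,0.01,0.95,0,0,0,1,0.02,0.01,1.05,0,0,0,1,0.02,0.01,1.1,0,0,0,1,0.02,0.01,1.1,0,0,0,1]'

```text
time_s: 14.82
tcp_pos: [0.5449, 0.3473, 0.1348]
ee_rot: [[0.995, -0.102, -0.002], [-0.102, -0.995, -0.002], [-0.001, 0.002, -1.0]]
wrist_force: [-0.2, 0.3, 0.2]
gripper_width: 0.002
```

Emit:
move_arm --motion '[0,0,0.02,0,0,0,1,0,0,0.04,0,0,0,1,0,0,0.06,0,0,0,1,0,0,0.06,0,0,0,1]'

```text
time_s: 15.15
tcp_pos: [0.545, 0.3473, 0.1325]
ee_rot: [[0.995, -0.102, -0.001], [-0.102, -0.995, -0.002], [-0.001, 0.002, -1.0]]
wrist_force: [-0.2, 0.3, -1.1]
gripper_width: 0.007
```

Emit:
move_arm --motion '[0,0,0.02,0,0,0,1,0,0,0.04,0,0,0,1,0,0,0.04,0,0,0,1]'

```text
time_s: 15.4
tcp_pos: [0.5449, 0.3472, 0.1308]
ee_rot: [[0.995, -0.102, -0.002], [-0.102, -0.995, -0.002], [-0.001, 0.002, -1.0]]
wrist_force: [-0.7, -0.3, 0.3]
gripper_width: 0.003
```

Emit:
move_arm --motion '[0,0,0.015,0,0,0,1,0,0,0.025,0,0,0,1,0,0,0.025,0,0,0,1]'

```text
time_s: 15.65
tcp_pos: [0.545, 0.3473, 0.1303]
ee_rot: [[0.995, -0.102, -0.001], [-0.102, -0.995, -0.002], [-0.001, 0.002, -1.0]]
wrist_force: [-0.7, -0.5, 3.4]
gripper_width: 0.007
```

Emit:
move_arm --motion '[0,0,0.02,0,0,0,1,0,0,0.03,0,0,0,1,0,0,0.04,0,0,0,1,0,0,0.04,0,0,0,1]'

```text
time_s: 15.98
tcp_pos: [0.545, 0.3473, 0.1302]
ee_rot: [[0.995, -0.101, -0.0], [-0.101, -0.995, -0.002], [-0.0, 0.002, -1.0]]
wrist_force: [-3.4, 0.3, 7.4]
gripper_width: 0.007
```

Emit:
move_arm --motion '[0,0,0.03,0,0,0,1,0,0,0.045,0,0,0,1,0,0,0.055,0,0,0,1,0,0,0.055,0,0,0,1]'

```text
time_s: 16.32
tcp_pos: [0.5451, 0.3473, 0.1302]
ee_rot: [[0.995, -0.101, 0.001], [-0.101, -0.995, -0.001], [0.001, 0.001, -1.0]]
wrist_force: [-3.0, -1.8, 9.8]
gripper_width: 0.007
```

Emit:
move_arm --motion '[0,0,0.055,0,0,0,1,0,0,0.065,0,0,0,1,0,0,0.075,0,0,0,1,0,0,0.075,0,0,0,1,0,0,0.075,0,0,0,1]'

```text
time_s: 16.73
tcp_pos: [0.5451, 0.3473, 0.1302]
ee_rot: [[0.995, -0.1, 0.002], [-0.1, -0.995, -0.001], [0.002, 0.001, -1.0]]
wrist_force: [-6.0, -2.3, 12.2]
gripper_width: 0.006
```

Emit:
move_arm --motion '[-0.01,0,0.075,0,0,0,1,-0.01,0,0.08,0,0,0,1,-0.01,0,0.085,0,0,0,1,-0.01,0,0.09,0,0,0,1,-0.01,0,0.09,0,0,0,1]'

```text
time_s: 17.15
tcp_pos: [0.5451, 0.3473, 0.1301]
ee_rot: [[0.995, -0.099, 0.004], [-0.099, -0.995, -0.001], [0.004, 0.0, -1.0]]
wrist_force: [-4.9, -2.5, 14.3]
gripper_width: 0.008
```

Emit:
move_arm --motion '[-0.01,0,0.09,0,-0.03,0,1,-0.01,0,0.095,0,-0.05,0,1,-0.01,0,0.1,0,-0.05,0,1,-0.01,0,0.105,0,-0.05,0,1,-0.01,0,0.105,0,-0.05,0,1]'

```text
time_s: 17.57
tcp_pos: [0.5451, 0.3473, 0.1297]
ee_rot: [[0.995, -0.098, 0.003], [-0.098, -0.995, 0.0], [0.002, -0.001, -1.0]]
wrist_force: [-5.4, -3.0, 14.7]
gripper_width: 0.007
```

Emit:
move_arm --motion '[-0.01,0,0.1,0,-0.05,0,1,-0.01,0,0.105,0,-0.05,0,1,-0.01,0,0.11,0,-0.05,0,1,-0.01,0,0.115,0,-0.05,0,1,-0.01,0,0.12,0,-0.05,0,1,-0.01,0,0.12,0,-0.05,0,1]'

```text
time_s: 18.07
tcp_pos: [0.5451, 0.3473, 0.1287]
ee_rot: [[0.995, -0.097, 0.001], [-0.097, -0.995, 0.001], [0.001, -0.002, -1.0]]
wrist_force: [-5.1, -2.4, 15.1]
gripper_width: 0.004
```

Emit:
move_arm --motion '[-0.01,0,0.09,0,-0.03,0,1,-0.01,0,0.1,0,-0.05,0,1,-0.01,0,0.11,0,-0.05,0,1,-0.01,0,0.12,0,-0.05,0,1,-0.01,0,0.13,0,-0.05,0,1,-0.01,0,0.14,0,-0.05,0,1,-0.01,0,0.145,0,-0.05,0,1,-0.01,0,0.145,0,-0.05,0,1]'

```text
time_s: 18.73
tcp_pos: [0.5451, 0.3475, 0.1267]
ee_rot: [[0.995, -0.096, -0.001], [-0.096, -0.995, 0.003], [-0.001, -0.002, -1.0]]
wrist_force: [-5.7, -2.3, 14.8]
gripper_width: 0.007
```

Emit:
move_arm --motion '[0,0,0.09,0,0,0,1,0,0,0.1,0,0,0,1,0,0,0.11,0,0,0,1,0,0,0.12,0,0,0,1,0,0,0.125,0,0,0,1,0,0,0.125,0,0,0,1]'

```text
time_s: 19.23
tcp_pos: [0.5452, 0.3475, 0.1255]
ee_rot: [[0.996, -0.095, 0.001], [-0.095, -0.996, 0.003], [0.0, -0.003, -1.0]]
wrist_force: [-6.5, -2.3, 16.1]
gripper_width: 0.001
```

Emit:
move_arm --motion '[0.005,0,0.095,0,0,0,1,0,0,0.1,0,0,0,1,0,0,0.105,0,0,0,1,0,0,0.11,0,0,0,1,0,0,0.11,0,0,0,1]'

```text
time_s: 19.65
tcp_pos: [0.5452, 0.3475, 0.1252]
ee_rot: [[0.996, -0.093, 0.002], [-0.093, -0.996, 0.003], [0.002, -0.003, -1.0]]
wrist_force: [-6.9, -2.0, 16.7]
gripper_width: 0.005
```

Emit:
move_arm --motion '[0,0,0.1,0,0,0,1,0,0,0.105,0,0,0,1,0,0,0.11,0,0,0,1,0,0,0.115,0,0,0,1,0,0,0.118,0,0,0,1,0,0,0.118,0,0,0,1]'

```text
time_s: 20.15
tcp_pos: [0.5452, 0.3475, 0.1251]
ee_rot: [[0.996, -0.092, 0.005], [-0.092, -0.996, 0.004], [0.004, -0.004, -1.0]]
wrist_force: [-8.7, -2.8, 18.7]
gripper_width: 0.003
```

Emit:
move_arm --motion '[-0.01,0,0.11,0,-0.03,0,1,-0.015,0,0.118,0,-0.05,0,1,-0.015,0,0.122,0,-0.05,0,1,-0.015,0,0.124,0,-0.05,0,1,-0.015,0,0.124,0,-0.05,0,1]'

```text
time_s: 20.57
tcp_pos: [0.5452, 0.3476, 0.1251]
ee_rot: [[0.996, -0.091, 0.003], [-0.091, -0.996, 0.005], [0.003, -0.005, -1.0]]
wrist_force: [-6.6, -2.7, 19.6]
gripper_width: 0.002
```

Emit:
move_arm --motion '[-0.01,0,0.122,0,0,0,1,-0.01,0,0.124,0,0,0,1,-0.01,0,0.125,0,0,0,1,-0.01,0,0.125,0,0,0,1,-0.01,0,0.125,0,0,0,1,-0.01,0,0.125,0,0,0,1,-0.01,0,0.125,0,0,0,1,-0.01,0,0.125,0,0,0,1,-0.01,0,0.125,0,0,0,1,-0.01,0,0.125,0,0,0,1,-0.01,0,0.125,0,0,0,1,-0.01,0,0.125,0,0,0,1]'

```text
time_s: 21.57
tcp_pos: [0.5452, 0.3476, 0.1251]
ee_rot: [[0.996, -0.09, 0.006], [-0.09, -0.996, 0.005], [0.006, -0.006, -1.0]]
wrist_force: [-7.0, -2.8, 19.6]
gripper_width: 0.002
```

Emit:
move_arm --motion '[0,0,0.08,0,0,0,1,0,0,0.04,0,0,0,1,0,0,0,0,0,0,1,0,0,-0.1,0,0,0,1,0,0,-0.3,0,0,0,1,0,0,-0.6,0,0,0,1,0,0,-1.0,0,0,0,1,0,0,-1.5,0,0,0,1,0,0,-2.0,0,0,0,1,0,0,-2.5,0,0,0,1,-0.3,0,-3.0,0,0,0,1,-0.6,0,-3.5,0,0,0,1,-1.0,0,-3.5,0,0,0,1,-1.5,0.0,-3.5,0,0,0,1,-2.0,0,-3.5,0,0,0,1,-2.5,0,-3.5,0,0,0,1]'

```text
time_s: 22.9
tcp_pos: [0.444, 0.3559, 0.2647]
ee_rot: [[0.996, -0.09, 0.006], [-0.09, -0.996, 0.005], [0.006, -0.006, -1.0]]
wrist_force: [-0.5, -0.1, -0.9]
gripper_width: 0.005
```

```bash
python3 look.py 14
python3 - <<'E'
import cv2,numpy as np
a=cv2.imread("pics/side14.png")[210:330,170:290];a0=cv2.imread("pics/side12.png")[210:330,170:290];
cv2.imwrite("pics/z14.png",np.hstack([cv2.resize(a0,(400,400),interpolation=2),cv2.resize(a,(400,400),interpolation=2)]))
E
```

```text
t 23.0 tcp [0.4428 0.356  0.2654] F [ 0.6 -0.1  0.7] M [-0.02 -0.11 -0.  ] w 0.003 j [ 55.2  14.7  -4.1   0.1 -70.8  29.8]
```

View pics/z14.png

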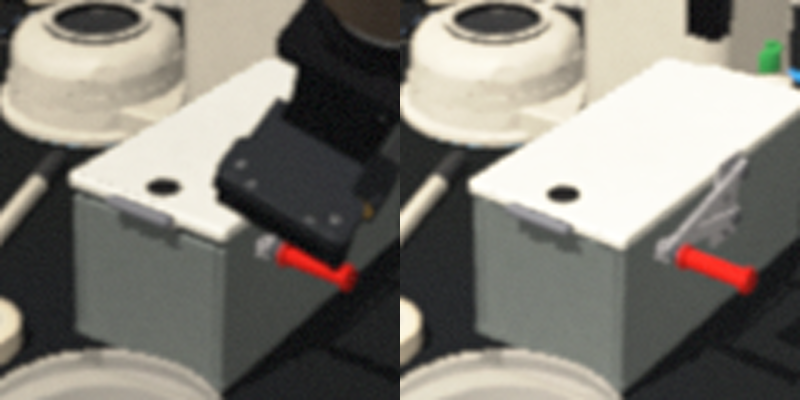

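View pics/top14.png

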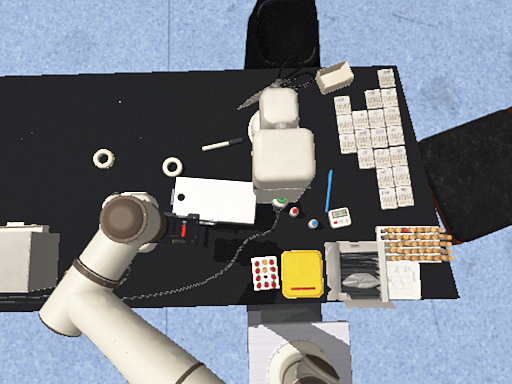

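Run:
```python
from h import *
st();print(r.finish_job())
```

```text
t 23.0 tcp [0.4428 0.356  0.2654] F [ 0.6 -0.1  0.7] M [-0.02 -0.11 -0.  ] w 0.003 j [ 55.2  14.7  -4.1   0.1 -70.8  29.8]
the job is handed in; nothing more can be done
None
```

The chest is closed. I gripped the red grip, lifted the stay knee past centre, and let the lid down on the arm until it rested on the catch. I then let go of the grip and pressed the pad down from 0.1303 m to 0.1251 m with closed fingers.

**Press force:** I held about 19.6 N vertical for about a second. With some sideways friction of up to about 9 N, the total stayed at or below about 21 N in every reading I took.

**Last checks:**
- After I let go, the pad in the picture sits about 2 px lower than when the lid rested on the catch, which matches the last 5 mm, and the lid stays down.
- The bystanders are in the same places in the pictures, by eye only.
- The arm was clear, with wrist force under 1 N, and I handed in at 23 s of the 72 s allowed.

**Limits:** Forces were read only at the end of each move, so short peaks in between were not seen. While I guided the grip there was sideways force along the bar of up to about 8 N. It changed sign when I shifted the arm about 0.5 mm, so it came from a small alignment error. No check failed.

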